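# Set up the sharpening rig

### The arm

A 7-joint arm with a two-finger parallel gripper is mounted at the origin on the work surface. World frame = base frame: x ahead of the robot, y to its left, z up, the work surface at z = 0. Lengths are in m, angles in rad, forces in N, time in s.
With the tool pointing down it reaches from about 0.425 to 0.925 m from the base axis. Payload 6.8 kg.
Tool frame: the origin (TCP) lies midway between the tips of the shut fingers; the grasp point (between the pads) lies 19 mm behind it (ctrl.pinch_z is the distance from the TCP to the grasp point, in m); z points along the fingers, y is the line along which they close (so a half turn about z gives the same grasp; the last joint's range is limited). The gripper opens to 85 mm and grips with 20 to 120 N. Pads are 22 mm wide; open, the fingers measure 114 mm over their backs; the gripper's body (76 mm by 85 mm) begins 54 mm behind the grasp point. The pads swing forward as they close: fully open they stand 13 mm farther back than shut.
Start: joints at [1.07, 0.477, 0.022, 1.555, -0.011, 1.109, -0.083], TCP at [0.258, -0.624, 0.231] pointing down, gripper open.
Joint ranges: [-2.96, 2.96], [-0.34, 2.1], [-1.41, 1.46], [0.24, 2.44], [-1.37, 4.51], [0.17, 1.92], [-2.96, 2.96]. Speed limits (rad/s): [2.39, 2.39, 3.14, 3.14, 3.14, 3.14, 3.14].

### API

Orientations are given as a unit quaternion [x, y, z, w].
In Python, from rig import ctrl gives the robot as it stands. The module is installed in compiled form; this text tells all that it offers.
- The arm moves only by the tool move_arm, never from a script. Its argument "commands" is a list of rows, each a list of 5 numbers: the shift along the tool's x, y, z in units of 500 mm (1.0 is 500 mm), then the turn about the tool's z in units of 180 degrees (1.0 is 180 degrees), then the closure, from -1 (fully open) to 1 (shut). A call has 1 to 20 rows; each row is the pose to reach, as a shift and turn from the pose commanded when the call began, along the tool's axes at that moment, turning the shorter way round; what a row does not reach only later rows make up. A row lasts 1/10 s, in which the tool goes at most 50 mm and 8.59 degrees, less where a joint would pass 70% of its speed; a pose out of reach is approached as far as the arm can. A call with a number of a shift or a turn outside -1 to 1 is refused whole. A call with a gripper value outside its range is refused whole. The fingers move at their own pace and stop on an object; "newtons" is the grip in N (left out, the last holds). Time passes only in rows, so rows that repeat a pose let the fingers close. It gives the time, the measured TCP pose, the force, the opening and the grip force at its end, in the units of the state.
- ctrl.get_state(): the state, without advancing time (a new reading comes with each control period).
- ctrl.grab_frame(name): name is "scene" or "side" or "wrist"; returns (picture, depth): 400x640x3 uint8, red, green, blue; 400x640 float32, m along the optical axis (not along the pixel's ray), 0 where there is no reading.
- ctrl.calibration(name): a dict with "K" (3x3 intrinsics, pixels), "R" (3x3) and "t" (3): a world point X has camera coordinates R X + t; the wrist camera has in their place "T_tool_cam" (4x4, takes a point from camera to tool coordinates, whose origin is the TCP and whose axes are the flange's). Camera axes: x right, y down, z forward; pixel columns grow to the right and rows downward; lengths in m; the calibration is good to about 2 mm. The wrist camera is an equidistant fisheye: a pixel r from the principal point sees the ray r / f radians off the axis. A picture is of the moment at which its call begins: read the wrist's pose just before it. calibration takes no time and is no camera call.
- ctrl.close_job(): hands the job in; it is judged then, once.
The state is a dict: "clock": time; "joint_positions": joint angles; "joint_velocities": joint speeds; "effort": joint torques, N m; "tcp_pos": TCP position; "tool_rot": TCP orientation; "ft_force": force on the tool from outside, world axes, zero at the start; "moment": the same for the moment, N m; "grip_width": finger opening in m; "grip_force": force on a finger pad.
Only numpy, scipy, OpenCV 4.12 (cv2) and the standard library are available. Lean on these libraries where they do the work, as an engineer would, in place of code of your own. Each camera call takes 0.05 s, during which the arm holds its last target. There are 200 camera calls.

### The job

Get the sharpening rig ready: first lift the water pot by its handle off the stand between the two bearing brackets and set it upright, wholly on the round rubber mat. Then slide the support bar, tip first, from the robot's left through both brackets until its head is up against the first one, and stand every punch on the bench upright in a bore of the wooden tool block, pushed fully home, at any time. Keep the pot upright throughout, and leave everything else on the bench where it is.

Things in the scene. Friction and masses are not known exactly. Their poses are not given: they have to be found in the camera images.
- rig: Fixed sharpening rig: grey base 150 x 90 x 12 mm, two aluminium brackets 18 mm thick, 56 wide, tops 100 mm up, outer faces at x = -65 and +65 mm. A 17 mm bore (chamfered mouths) runs through both along x, 75 mm up. Between them a round stand, 68 mm across, top 30 mm up. Origin: centre of the underside; x along the bore from entry bracket (robot's left) to far bracket; z up.
- bore_entry (a point): Centre of the bore's mouth in the outer face of the entry bracket (at x = -65 mm, z = 75 mm of the rig). The bar goes in here, along the rig's +x.
- bore_mid (a point): Point on the bore's axis midway between the two brackets (x = 0, z = 75 mm of the rig); same axes as the rig.
- pot: Open steel pot, empty, 64 mm across the rim, 70 mm high, 0.35 kg, rigid arched handle over it. Starts on the rig's stand between the brackets, blocking the bore. Origin: centre of its underside; the handle's cross bar runs along its y; z up.
- pot_handle (a point): Middle of the pot handle's cross bar, a 10 mm round bar 60 mm long along the pot's y, 105 mm above the pot's underside.
- mat: Round black rubber mat, 110 mm across, 3 mm thick, fixed flat on the bench beyond the rig. Origin: centre of its underside, at bench level.
- bar: Support bar, 0.3 kg: steel rod 14 mm thick, 178 mm long, tapered tip, on an aluminium grip head (x -25 to +25, y -11 to +11, z -7 to +17 mm). Origin: on the rod's axis at the head's middle; x points to the tip. Starts lying level on the bench, head's flat down, axis 7 mm up. Fully home its head's front face meets the entry bracket: origin at x = -90 mm of the rig, tip 48 mm out of the far bracket.
- bar_tip (a point): Point of the support bar's tip, 203 mm from its origin along its x.
- block: Dark wooden tool block, fixed, 210 x 50 x 40 mm high, long along its x, with four blind bores in a row, 48 mm apart, each 25 mm in diameter, 25 mm deep with chamfered mouths (bore floors 15 mm above the bench). Origin: centre of its underside.
- block_hole0 (a point): Centre of the mouth of bore 0 of the tool block (block x = -72 mm), 40 mm above the bench.
- block_hole1 (a point): Centre of the mouth of bore 1 of the tool block (block x = -24 mm), 40 mm above the bench.
- block_hole2 (a point): Centre of the mouth of bore 2 of the tool block (block x = 24 mm), 40 mm above the bench.
- block_hole3 (a point): Centre of the mouth of bore 3 of the tool block (block x = 72 mm), 40 mm above the bench.
- punch0: Dark steel punch standing upright on the bench, 0.16 kg: a cylinder 22 mm in diameter for the lower 60 mm (foot chamfered by 2 mm), then tapering to a 10 mm tip at 85 mm. Origin: centre of its foot; z along it to the tip. May be absent (None).
- punch1: Dark steel punch standing upright on the bench, 0.16 kg: a cylinder 22 mm in diameter for the lower 60 mm (foot chamfered by 2 mm), then tapering to a 10 mm tip at 85 mm. Origin: centre of its foot; z along it to the tip. May be absent (None).
- punch2: Dark steel punch standing upright on the bench, 0.16 kg: a cylinder 22 mm in diameter for the lower 60 mm (foot chamfered by 2 mm), then tapering to a 10 mm tip at 85 mm. Origin: centre of its foot; z along it to the tip. May be absent (None).
- punch3: Dark steel punch standing upright on the bench, 0.16 kg: a cylinder 22 mm in diameter for the lower 60 mm (foot chamfered by 2 mm), then tapering to a 10 mm tip at 85 mm. Origin: centre of its foot; z along it to the tip. May be absent (None).
- glue: Glue bottle, 52 mm across, 150 mm high, upright; a bystander. Origin: centre of its underside.
- hammer: Hammer lying on the bench; a bystander. Origin: under its middle.
- tape: Roll of tape lying flat, 76 mm across, 24 mm high; a bystander. Origin: centre of its underside.
- axe_head: Axe head lying flat, about 155 x 100 x 30 mm; a bystander. Origin: under its middle.
- sanding_block: Cork sanding block 100 x 45 x 30 mm; a bystander. Origin: centre of its underside.

How it is judged:
By the outcome, as a careful person would: the job done as asked, in the order asked, and still so for the second after the job is handed in, with the robot touching nothing.
Of punch0, punch1, punch2, punch3 only 2 to 4 are there at a start; the rules pass over those that are not, and their reading is None.
At some moment in a run one of bar may be knocked a few centimetres aside while the robot is not near it.
It also fails if it takes over 210 s, if anything falls off the work surface, if the arm or the gripper's body presses on something with over 40 N, if the wrist force passes 120 N, or if a joint passes its speed limit or range.

## Working session

There is one attempt and no reset: what is moved stays moved. The work goes in short steps, Python scripts to look and compute and a tool call to move; the robot and the scene stay as the last step left them, time stands still between calls to the robot, and variables do not carry over. Pictures are saved under pics/ and viewed, at most 14 in all, crops included, and the job is handed in when it is done.

Besides the shell and the picture viewer there is one more tool, called after "Request:" as name(argument=value, ...) on one line, values as JSON. move_arm: Moves the arm, as the interface text tells. Its arguments: {"type":"object","properties":{"commands":{"type":"array","items":{"type":"array","items":{"type":"number","minimum":-1,"maximum":1}}},"newtons":{"type":"number"}},"required":["commands"]}

```bash
mkdir -p pics; cat > h.py <<'E'
import numpy as np, cv2
from rig import ctrl
def snap(name,fn=None):
    im,d=ctrl.grab_frame(name)
    if fn: cv2.imwrite('pics/'+fn,im[:,:,::-1])
    return im,d
def world(name,d):
    c=ctrl.calibration(name);K=np.array(c['K']);R=np.array(c['R']);t=np.array(c['t'])
    v,u=np.mgrid[0:d.shape[0],0:d.shape[1]]
    P=np.stack([(u-K[0,2])/K[0,0]*d,(v-K[1,2])/K[1,1]*d,d],-1)
    return (P-t)@R
def ray(name,u,v,z):
    c=ctrl.calibration(name);K=np.array(c['K']);R=np.array(c['R']);t=np.array(c['t'])
    o=-R.T@t; r=R.T@np.array([(u-K[0,2])/K[0,0],(v-K[1,2])/K[1,1],1])
    return o+r*(z-o[2])/r[2]
E
python3 - <<'E'
from h import *
s=ctrl.get_state();print(s)
for n in ['scene','side']:
    im,d=snap(n,n+'0.png'); np.savez(n+'0.npz',im=im,d=d); c=ctrl.calibration(n); R=np.array(c['R']);print(n,c['K'],-R.T@np.array(c['t']),R[2])
print(ctrl.calibration('wrist'),ctrl.pinch_z)
E
```

```text
{'clock': 0.0, 'joint_positions': array([ 1.06988011,  0.4777891 ,  0.02235853,  1.55642252, -0.01148287,
        1.10927118, -0.08315904]), 'joint_velocities': array([-0.0002643 , -0.00116951,  0.00031669, -0.00099832,  0.00258945,
       -0.00128738,  0.00098671]), 'effort': array([-9.20253515e-04, -5.96449864e+01,  1.60775967e+00, -2.81197500e+01,
        1.25712622e-02,  9.52205068e-03, -7.56697318e-06]), 'tcp_pos': array([ 0.2581404 , -0.62307635,  0.23034566]), 'tool_rot': array([ 9.80777979e-01,  1.95125034e-01, -2.46769934e-04, -8.45579276e-04]), 'ft_force': array([-0.30536529,  1.18594074,  0.58977522]), 'moment': array([ 0.00949228, -0.00680867,  0.01697599]), 'grip_force': 0.0, 'grip_width': 0.08534077074703005}
scene [[405.66498862   0.         326.58880066]
 [  0.         405.66498862 195.02271424]
 [  0.           0.           1.        ]] [0.99385829 0.29045782 0.96334091] [-0.4165367  -0.29417763 -0.86020736]
side [[405.53978735   0.         319.01110182]
 [  0.         405.53978735 200.63639198]
 [  0.           0.           1.        ]] [ 0.34217951 -0.77315337  0.70496673] [ 0.22577871  0.75837775 -0.61146314]
{'K': array([[309.70691629,   0.        , 317.41828323],
       [  0.        , 309.70691629, 202.53754619],
       [  0.        ,   0.        ,   1.        ]]), 'T_tool_cam': array([[-1.76828264e-03, -9.47024082e-01, -3.21157690e-01,
         8.41041098e-02],
       [ 9.99998436e-01, -1.66658823e-03, -5.91549558e-04,
        -7.20529600e-04],
       [ 2.49740505e-05, -3.21158234e-01,  9.47025548e-01,
        -1.42162537e-01],
       [ 0.00000000e+00,  0.00000000e+00,  0.00000000e+00,
         1.00000000e+00]])} 0.0187
```

View pics/scene0.png

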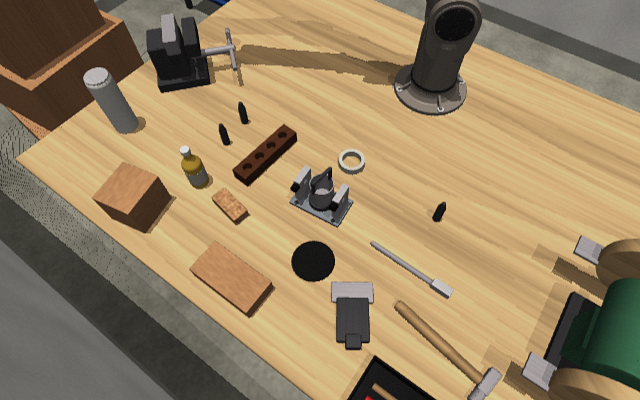

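View pics/side0.png

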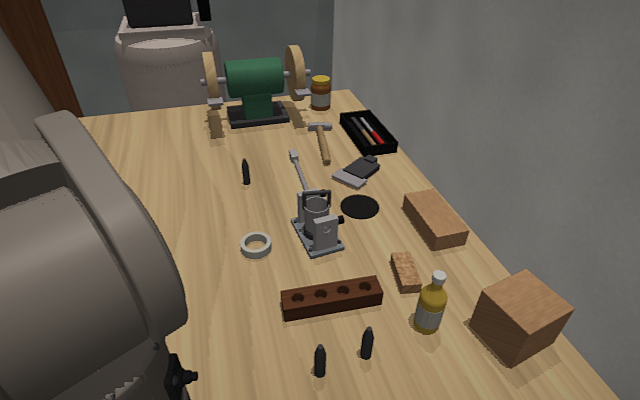

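The scene view shows the rig (322,195), mat (313,260), bar from tip (373,243) to head (445,290), block (265,155), tape (351,161) and punches at (224,133), (242,112) and (439,211). The side view shows the same three punches at (320,360), (367,342) and (246,170).

```bash
python3 - <<'E'
from h import *
C={}
for n in ['scene','side']:
    f=np.load(n+'0.npz');W=world(n,f['d']);C[n]=(f['im'],f['d'],W)
def boxpts(n,u0,u1,v0,v1):
    im,d,W=C[n];P=W[v0:v1,u0:u1].reshape(-1,3);c=im[v0:v1,u0:u1].reshape(-1,3).astype(int);k=d[v0:v1,u0:u1].ravel()>0
    return P[k],c[k]
def rect(P):
    r=cv2.minAreaRect((P[:,:2]*1000).astype(np.float32)); return [np.round(x,1) for x in r]
for n,boxes in {'scene':dict(block=(228,302,120,190),mat=(285,340,236,285),bar=(365,460,238,300),p0=(215,232,120,147),p1=(234,250,98,126),p2=(430,448,198,224),rig=(285,356,162,226),tape=(334,370,144,178)),
 'side':dict(block=(275,388,272,322),mat=(336,384,192,220),bar=(286,312,148,194),p0=(310,330,342,380),p1=(358,378,324,362),p2=(238,254,155,188),rig=(286,346,185,258))}.items():
    for k,b in boxes.items():
        P,c=boxpts(n,*b); z=P[:,2]
        if k=='block': q=P[(z>.034)&(z<.046)]; print(n,k,rect(q),q[:,2].mean(),len(q))
        elif k=='mat': q=P[(c.max(1)<45)&(z<.01)]; print(n,k,rect(q),q[:,2].mean())
        elif k[0]=='p':
            q=P[(z>.015)&(z<.055)];t=P[z>.078]; print(n,k,'mid',q.mean(0).round(4),'tip',t.mean(0).round(4),len(q),z.max())
        elif k=='bar':
            q=P[z>.006]; h=P[z>.018]; print(n,k,rect(q),'head',rect(h),h[:,2].mean(),z.max())
        elif k=='rig':
            t=P[(z>.094)&(z<.105)]; print(n,'brackettop',rect(t),len(t)); h=P[z>.12]; print(n,'handle',rect(h),h.mean(0),z.max(),len(h))
            b=P[(z>.008)&(z<.016)]; print('base',rect(b))
        elif k=='tape': q=P[z>.018]; print(n,k,rect(q))
E
```

```text
scene block [array([ 529.3, -253.4]), array([ 54.3, 210.8]), np.float64(86.4)] 0.03950905551391409 972
scene mat [array([703.6,  44.6]), array([105.7, 105.7]), np.float64(37.5)] 0.0028415691105149257
scene bar [array([593.3, 244.6]), array([150.3, 209.9]), np.float64(37.1)] head [array([629.9, 272.2]), array([ 58.4, 209.9]), np.float64(37.1)] 0.022993263585321073 0.027488952053337644
scene p0 mid [ 0.5602 -0.3795  0.0359] tip [ 0.5564 -0.3834  0.0833] 69 0.08769801234073957
scene p1 mid [ 0.4668 -0.3899  0.0357] tip [ 0.4632 -0.3949  0.0829] 68 0.08645299190474426
scene p2 mid [0.4264 0.2415 0.0344] tip [0.4204 0.2405 0.0831] 72 0.08719810350670956
scene brackettop [array([564. , -35.8]), array([ 72.9, 132. ]), np.float64(7.5)] 462
scene handle [array([558.3, -34.6]), array([10.2, 68.3]), np.float64(82.7)] [ 0.56049952 -0.03351555  0.1361943 ] 0.14299767363427104 127
base [array([513.4, -39.8]), array([180.1, 150.5]), np.float64(5.6)]
scene tape [array([402.6, -42.5]), array([75.4, 74.3]), np.float64(30.5)]
side block [array([ 528.3, -252.1]), array([ 54.5, 210.4]), np.float64(86.0)]
[... 163 characters left out ...]
03.5,  42.5]), np.float64(80.7)] head [array([563.1, 163.2]), array([403.5,  36.1]), np.float64(80.7)] 0.0652706134312825 0.14207207786367773
side p0 mid [ 0.4587 -0.4031  0.0357] tip [ 0.4602 -0.3967  0.083 ] 139 0.08746865861877672
side p1 mid [ 0.5506 -0.3917  0.0363] tip [ 0.5536 -0.386   0.0834] 141 0.08701342981141001
side p2 mid [0.418  0.2344 0.0352] tip [0.4184 0.2394 0.0826] 82 0.08595276410296888
side brackettop [array([561.2, -34.7]), array([ 75.5, 133.1]), np.float64(5.6)] 394
side handle [array([556. , -35.1]), array([12.3, 69.1]), np.float64(81.0)] [ 0.55585671 -0.0361319   0.13480787] 0.14207207786367773 152
base [array([551.5,  27.3]), array([ 91.9, 280.4]), np.float64(5.2)]
```

```bash
cat >> h.py <<'E'
def tgt(pos,yaw=None,s=None):
    """command row (shift units, turn units) to TCP pos with tool-x yaw (deg)"""
    from scipy.spatial.transform import Rotation as Ro
    s=s or ctrl.get_state();M=Ro.from_quat(s['tool_rot']).as_matrix()
    d=M.T@(np.array(pos)-s['tcp_pos'])/.5
    y0=np.degrees(np.arctan2(M[1,0],M[0,0])); t=0 if yaw is None else ((y0-yaw+180)%360-180)/180
    return np.round([*d,t],4), 'yaw now %.2f'%y0
def rect(P):
    r=cv2.minAreaRect((P[:,:2]*1000).astype(np.float32)); return [np.round(x,1) for x in r]
E
cat > meas.py <<'E'
from h import *
def rigfit(n,W,d,boxes):
    u0,u1,v0,v1=boxes; P=W[v0:v1,u0:u1].reshape(-1,3); P=P[d[v0:v1,u0:u1].ravel()>0]
    t=P[(P[:,2]>.095)&(P[:,2]<.104)][:,:2]; c=np.array([.557,-.035])
    for _ in range(8):
        r=t-c
        # axis from two end clusters
        if _==0: a=np.array([0.1,-1]);a/=np.linalg.norm(a)
        s=r@a; e=r@np.array([a[1],-a[0]])
        A=t[(s>44)|(s>.044)&(s<.07)&(abs(e)<.033)];B=t[(s<-.044)&(s>-.07)&(abs(e)<.033)]
        ra,rb=rect(A),rect(B); ca,cb=ra[0]/1e3,rb[0]/1e3
        a=(ca-cb);L=np.linalg.norm(a);a/=L;c=(ca+cb)/2
    print(n,'rig c',c.round(4),'axis deg',np.degrees(np.arctan2(a[1],a[0])).round(2),'L',L.round(4),ra,rb,len(A),len(B))
def barfit(n,W,d,im,b):
    u0,u1,v0,v1=b;P=W[v0:v1,u0:u1].reshape(-1,3);c=im[v0:v1,u0:u1].reshape(-1,3).astype(int)
    hsv=cv2.cvtColor(np.ascontiguousarray(im[v0:v1,u0:u1]),cv2.COLOR_RGB2HSV).reshape(-1,3)
    m=(d[v0:v1,u0:u1].ravel()>0)&(hsv[:,1]<60)&(hsv[:,2]>60)&(P[:,2]<.035)
    q=P[m]; h=q[q[:,2]>.019]; r=q[(q[:,2]>.005)&(q[:,2]<.0165)]
    print(n,'all',rect(q),len(q),'head',rect(h),len(h),'zmean',h[:,2].mean())
    x,y,_,_=0,0,0,0; vx,vy,x0,y0=cv2.fitLine(q[:,:2].astype(np.float32),cv2.DIST_HUBER,0,.01,.01).ravel()
    print(' line',np.degrees(np.arctan2(vy,vx)).round(2),x0,y0)
if __name__=='__main__':
    f=np.load('scene0.npz');d=f['d'];W=world('scene',d);rigfit('scene',W,d,(285,356,162,226));barfit('scene',W,d,f['im'],(368,460,238,300))
    f=np.load('side0.npz');d=f['d'];W=world('side',d);rigfit('side',W,d,(286,346,185,258));barfit('side',W,d,f['im'],(286,312,148,188))
    print(tgt([.557,-.035,.25],-7.5))
E
python3 meas.py
```

```text
scene rig c [ 0.5606 -0.0361] axis deg -83.59 L 0.112 [array([566.9, -91.8]), array([64.2, 19.4]), np.float64(6.3)] [array([554.4,  19.5]), array([62.8, 18.8]), np.float64(6.5)] 153 161
scene all [array([592.9, 262.5]), array([159.5, 207.6]), np.float64(28.3)] 710 head [array([627.3, 275.2]), array([ 58.2, 202. ]), np.float64(36.9)] 201 zmean 0.023311645345801966
 line 87.74 0.5838225 0.2445569
side rig c [ 0.5583 -0.0355] axis deg -82.85 L 0.1117 [array([565.3, -90.9]), array([61.8, 20.5]), np.float64(5.5)] [array([551.4,  19.9]), array([57.5, 21.9]), np.float64(6.4)] 166 59
side all [array([583.9, 280.3]), array([250. ,  20.6]), np.float64(89.4)] 216 head [array([584.6, 338.7]), array([51.6, 20.5]), np.float64(89.2)] 58 zmean 0.02335518197566364
 line 88.21 0.5800108 0.26387292
(array([ 1.0024, -0.8579, -0.0379,  0.1667]), 'yaw now 22.51')
```

Request:
move_arm(commands=[[0.95, -0.82, -0.04, 0.167, -1], [0.95, -0.82, -0.04, 0.167, -1], [0.95, -0.82, -0.04, 0.167, -1], [0.95, -0.82, -0.04, 0.167, -1], [0.95, -0.82, -0.04, 0.167, -1], [0.95, -0.82, -0.04, 0.167, -1], [0.95, -0.82, -0.04, 0.167, -1], [0.95, -0.82, -0.04, 0.167, -1], [0.95, -0.82, -0.04, 0.167, -1], [0.95, -0.82, -0.04, 0.167, -1], [0.95, -0.82, -0.04, 0.167, -1], [0.95, -0.82, -0.04, 0.167, -1], [0.95, -0.82, -0.04, 0.167, -1], [0.95, -0.82, -0.04, 0.167, -1], [0.95, -0.82, -0.04, 0.167, -1], [0.95, -0.82, -0.04, 0.167, -1]])

```text
clock: 1.7
tcp_pos: [0.5396, -0.0645, 0.251]
tool_rot: [0.998, -0.067, -0.0, 0.0]
ft_force: [1.0, 0.0, -0.7]
grip_width: 0.0852
grip_force: 0.0
```

```bash
cat >> h.py <<'E'
from scipy.spatial.transform import Rotation as Ro
CW=ctrl.calibration('wrist')
def wpts(d,s):
    K=CW['K'];v,u=np.mgrid[0:d.shape[0],0:d.shape[1]];x=u-K[0,2];y=v-K[1,2];r=np.hypot(x,y)+1e-9;th=r/K[0,0]
    ok=(d>0)&(th<1.4); k=np.where(ok,d*np.tan(np.minimum(th,1.4))/r,0)
    P=np.stack([x*k,y*k,d],-1);T=CW['T_tool_cam'];P=P@T[:3,:3].T+T[:3,3]
    W=P@Ro.from_quat(s['tool_rot']).as_matrix().T+s['tcp_pos']; W[~ok]=np.nan
    return W
def wsnap(fn=None):
    s=ctrl.get_state();im,d=snap('wrist',fn);return s,im,d,wpts(d,s)
E
python3 - <<'E'
from h import *
s,im,d,W=wsnap('w1.png');np.savez('w1.npz',im=im,d=d,W=W)
print(s['tcp_pos'],tgt([.557,-.035,.25],-7.5))
P=W.reshape(-1,3);P=P[~np.isnan(P[:,0])];near=np.hypot(P[:,0]-.557,P[:,1]+.035)<.09
P=P[near];h=P[(P[:,2]>.128)&(P[:,2]<.15)];print('handle',rect(h),h[:,2].max(),len(h))
im,d=snap('scene','scene1.png')
E
```

```text
[ 0.53959783 -0.06454578  0.2509518 ] (array([ 0.0265, -0.0635,  0.002 , -0.0011]), 'yaw now -7.70')
handle [array([556.9, -32.5]), array([10.8, 68.9]), np.float64(81.1)] 0.1416849359146511 873
```

View pics/w1.png

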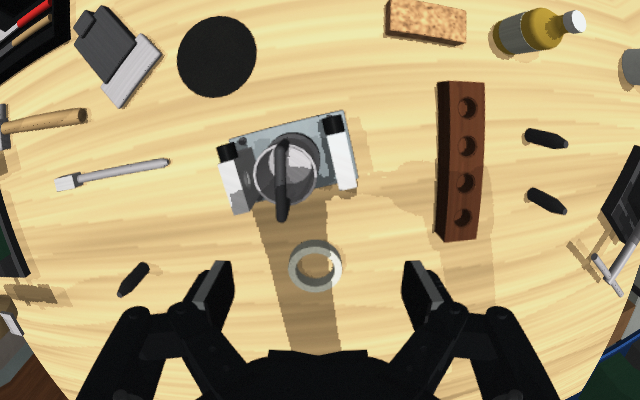

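View pics/scene1.png

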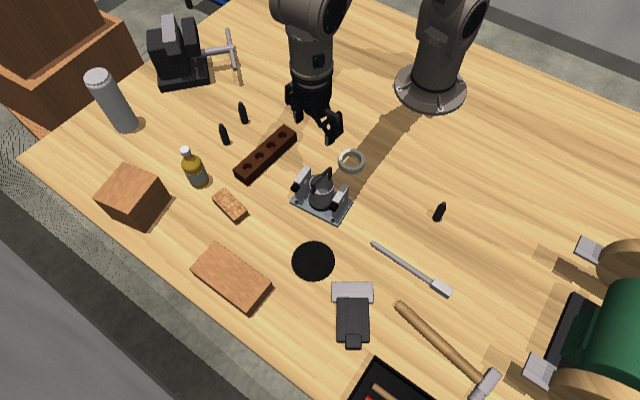

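The wrist view shows the pot handle at (283,175), seen end-on between the brackets at (228,180) and (340,150). The scene view confirms three punches, and the rest is unchanged.

```bash
python3 - <<'E'
from h import *
s=ctrl.get_state();print(s['tcp_pos'])
print(tgt([.557,-.034,.25],-8.5),tgt([.557,-.034,.116],-8.5))
d=np.load('w1.npz');W=d['W'];np.set_printoptions(precision=3,suppress=True)
P=W.reshape(-1,3);P=P[~np.isnan(P[:,0])]
n=P[np.hypot(P[:,0]-.557,P[:,1]+.035)<.1];k=n[(n[:,2]>.102)&(np.abs(n[:,1]+.035)>.04)];print(len(k),k.max(0) if len(k) else '')
E
```

```text
[ 0.53968432 -0.0646427   0.25115567]
(array([ 0.0261, -0.0654,  0.0023,  0.0044]), 'yaw now -7.70') (array([ 0.0262, -0.0655,  0.2703,  0.0044]), 'yaw now -7.70')
14434 [0.564 0.009 0.359]
```

Request:
move_arm(commands=[[0.026, -0.0655, 0.0, 0.0044, -0.3], [0.026, -0.0655, 0.0, 0.0044, -0.3], [0.026, -0.0655, 0.06, 0.0044, -0.3], [0.026, -0.0655, 0.12, 0.0044, -0.3], [0.026, -0.0655, 0.18, 0.0044, -0.3], [0.026, -0.0655, 0.23, 0.0044, -0.3], [0.026, -0.0655, 0.27, 0.0044, -0.3], [0.026, -0.0655, 0.27, 0.0044, -0.3], [0.026, -0.0655, 0.27, 0.0044, 1], [0.026, -0.0655, 0.27, 0.0044, 1], [0.026, -0.0655, 0.27, 0.0044, 1], [0.026, -0.0655, 0.27, 0.0044, 1], [0.026, -0.0655, 0.27, 0.0044, 1], [0.026, -0.0655, 0.27, 0.0044, 1], [0.026, -0.0655, 0.27, 0.0044, 1], [0.026, -0.0655, 0.27, 0.0044, 1]], newtons=80)

```text
clock: 3.4
tcp_pos: [0.5585, -0.0328, 0.1177]
tool_rot: [0.997, -0.073, 0.001, 0.0]
ft_force: [-0.1, -1.5, 6.6]
grip_width: 0.0076
grip_force: 78.2
```

```bash
python3 - <<'E'
from h import *
s=ctrl.get_state();print(s['tcp_pos'],s['ft_force'],s['grip_width'],s['grip_force'])
p=s['tcp_pos']+0
print(tgt(p+[0,0,.12]),tgt([.703,.0445,p[2]+.1]),tgt([.703,.0445,p[2]-.027]))
E
```

```text
[ 0.55853437 -0.0327915   0.11772747] [-0.06999395 -1.47882394  6.59134906] 0.00764449458523608 78.1731641292572
(array([ 6.0e-04,  1.0e-04, -2.4e-01,  0.0e+00]), 'yaw now -8.37') (array([ 0.2639, -0.195 , -0.1993,  0.    ]), 'yaw now -8.37') (array([ 0.2632, -0.195 ,  0.0547,  0.    ]), 'yaw now -8.37')
```

Request:
move_arm(commands=[[0, 0, -0.02, 0, 1], [0, 0, -0.06, 0, 1], [0, 0, -0.1, 0, 1], [0, 0, -0.14, 0, 1], [0, 0, -0.18, 0, 1], [0, 0, -0.22, 0, 1], [0.02, -0.015, -0.23, 0, 1], [0.05, -0.037, -0.23, 0, 1], [0.085, -0.063, -0.23, 0, 1], [0.12, -0.089, -0.23, 0, 1], [0.155, -0.115, -0.22, 0, 1], [0.19, -0.141, -0.2, 0, 1], [0.225, -0.167, -0.16, 0, 1], [0.25, -0.186, -0.12, 0, 1], [0.26, -0.193, -0.08, 0, 1], [0.263, -0.195, -0.04, 0, 1], [0.263, -0.195, 0.0, 0, 1], [0.263, -0.195, 0.02, 0, 1], [0.263, -0.195, 0.035, 0, 1], [0.263, -0.195, 0.043, 0, 1]])

```text
clock: 5.4
tcp_pos: [0.7015, 0.045, 0.0942]
tool_rot: [0.997, -0.073, -0.0, 0.0]
ft_force: [0.6, -0.5, -3.7]
grip_width: 0.0071
grip_force: 78.0
```

```bash
python3 - <<'E'
from h import *
s=ctrl.get_state();print(s['tcp_pos'],s['ft_force'],s['grip_width'],s['grip_force'])
im,d=snap('side','side1.png');cv2.imwrite('pics/side1c.png',cv2.resize(im[100:270,220:460,::-1],None,fx=3,fy=3))
E
```

```text
[0.70150992 0.04498357 0.09423096] [ 0.63187844 -0.53336097 -3.67691247] 0.007115789524576112 78.02616119384766
```

View pics/side1c.png

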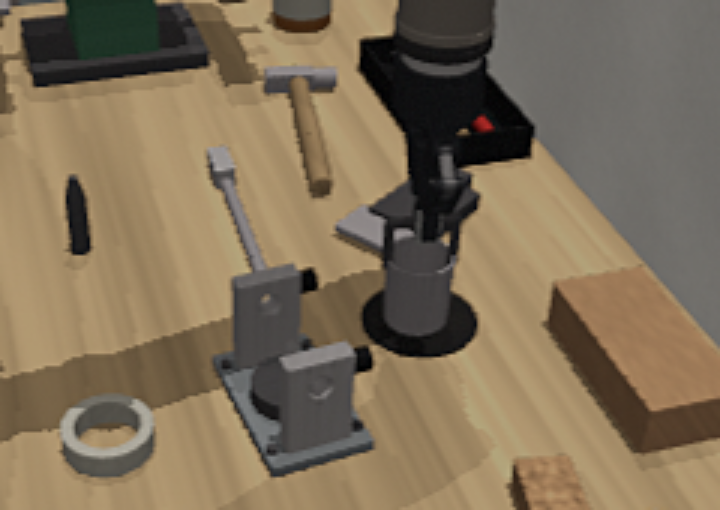

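The crop shows the pot hanging upright over the middle of the mat, about 4 mm up, with the bracket bores free. I'll lower it the last bit and release.

Request:
move_arm(commands=[[0, 0, 0.003, 0, 1], [0, 0, 0.006, 0, 1], [0, 0, 0.008, 0, 1], [0, 0, 0.008, 0, 1]])

```text
clock: 5.85
tcp_pos: [0.7018, 0.0451, 0.0911]
tool_rot: [0.997, -0.073, 0.0, -0.0]
ft_force: [0.6, 0.5, -4.3]
grip_width: 0.0071
grip_force: 78.0
```

```bash
python3 - <<'E'
from h import *
s=ctrl.get_state();print(s['tcp_pos'],s['ft_force'],s['grip_width'],s['grip_force'])
E
```

```text
[0.70181912 0.04513282 0.0910641 ] [ 0.55397775  0.53403793 -4.29094188] 0.007108108837178395 78.0250346660614
```

Request:
move_arm(commands=[[0, 0, 0.002, 0, 1], [0, 0, 0.004, 0, 1], [0, 0, 0.004, 0, 1]])

```text
clock: 6.15
tcp_pos: [0.7029, 0.0448, 0.0908]
tool_rot: [0.997, -0.073, 0.001, 0.0]
ft_force: [-1.7, -0.8, 6.7]
grip_width: 0.0072
grip_force: 79.3
```

Contact made. I'll release, rise, and go over the bar.

Request:
move_arm(commands=[[0, 0, 0.003, 0, 0.4], [0, 0, 0.003, 0, 0.1], [0, 0, 0.003, 0, -0.2], [0, 0, 0.003, 0, -0.4], [0, 0, 0.003, 0, -0.4], [0, 0, -0.04, 0, -0.4], [0, 0, -0.12, 0, -0.4], [0, 0, -0.2, 0, -0.4], [0, 0, -0.28, 0, -0.4], [0, 0, -0.32, 0, -0.4], [0, 0, -0.32, 0, -0.4]])

```text
clock: 7.25
tcp_pos: [0.7038, 0.0455, 0.2533]
tool_rot: [0.997, -0.073, 0.004, -0.001]
ft_force: [-0.5, 0.1, 0.3]
grip_width: 0.0597
grip_force: 0.0
```

```bash
python3 - <<'E'
from h import *
s=ctrl.get_state();print(s['tcp_pos'],s['ft_force'])
im,d=snap('scene','scene2.png');W=world('scene',d);np.savez('scene2.npz',im=im,d=d)
P=W[220:300,280:345].reshape(-1,3);P=P[(P[:,0]>.64)&(P[:,0]<.77)&(abs(P[:,1]-.045)<.06)]
r=P[(P[:,2]>.066)&(P[:,2]<.077)];h=P[(P[:,2]>.1)&(P[:,2]<.12)];print('pot rim',rect(r),len(r),'handle',rect(h),h[:,2].max())
from meas import *
barfit('scene',W,d,im,(372,455,240,300))
im,d=snap('side');W=world('side',d);barfit('side',W,d,im,(286,312,148,188))
print(tgt([.50,.30,.25],0))
E
```

```text
[0.70381274 0.04548596 0.25333405] [-0.46872764  0.11016576  0.30730454]
pot rim [array([700. ,  42.6]), array([64. , 59.6]), np.float64(35.6)] 121 handle [array([700.8,  43.4]), array([10.3, 68.9]), np.float64(81.5)] 0.11568241923224769
scene all [array([585.3, 261.3]), array([156.7, 199. ]), np.float64(32.0)] 659 head [array([586.2, 339.3]), array([49.3, 24. ]), np.float64(88.5)] 202 zmean 0.02338711770353219
 line 87.43 0.58692926 0.28915614
side all [array([584.7, 277.8]), array([250.7,  21.2]), np.float64(89.8)] 216 head [array([584.8, 337. ]), array([20.3, 51.9]), np.float64(1.8)] 59 zmean 0.023221944195204087
 line 88.07 0.58055896 0.27427948
(array([-0.4729, -0.4459, -0.003 , -0.0464]), 'yaw now -8.35')
```

The pot stands on the mat centre at (0.701,0.044), 41 mm margin-free clear of the edges. Next I'll go above the bar head and look.

```bash
python3 - <<'E'
from h import *
print(ctrl.get_state()['joint_positions'].round(2),tgt([.5853,.338,.20],88.4))
E
```

```text
[-0.02  0.52 -0.2   1.45  0.11  1.18 -1.95] (array([-0.3151, -0.5459,  0.097 , -0.5375]), 'yaw now -8.35')
```

Request:
move_arm(commands=[[-0.315, -0.546, 0.0, -0.5375, -0.4], [-0.315, -0.546, 0.0, -0.5375, -0.4], [-0.315, -0.546, 0.0, -0.5375, -0.4], [-0.315, -0.546, 0.0, -0.5375, -0.4], [-0.315, -0.546, 0.0, -0.5375, -0.4], [-0.315, -0.546, 0.0, -0.5375, -0.4], [-0.315, -0.546, 0.097, -0.5375, -0.4], [-0.315, -0.546, 0.097, -0.5375, -0.4], [-0.315, -0.546, 0.097, -0.5375, -0.4], [-0.315, -0.546, 0.097, -0.5375, -0.4], [-0.315, -0.546, 0.097, -0.5375, -0.4], [-0.315, -0.546, 0.097, -0.5375, -0.4], [-0.315, -0.546, 0.097, -0.5375, -0.4], [-0.315, -0.546, 0.097, -0.5375, -0.4]])

```text
clock: 8.75
tcp_pos: [0.5849, 0.3376, 0.1987]
tool_rot: [0.717, 0.697, -0.001, -0.0]
ft_force: [1.0, 0.5, -0.2]
grip_width: 0.0595
grip_force: 0.0
```

```bash
cat > barw.py <<'E'
from h import *
def barw(fn,z0=0.0):
    s,im,d,W=wsnap(fn);np.savez(fn[:-4]+'.npz',im=im,d=d,W=W)
    hsv=cv2.cvtColor(im,cv2.COLOR_RGB2HSV)
    m=(hsv[...,1]<60)&(hsv[...,2]>60)&~np.isnan(W[...,0])&(W[...,2]>z0+.004)&(W[...,2]<z0+.035)
    m&=(np.hypot(W[...,0]-.585,W[...,1]-.26)<.2)&(W[...,1]>.08)
    q=W[m];h=q[q[:,2]>z0+.019];r=q[q[:,2]<z0+.0165]
    print(s['tcp_pos'],len(q));print('all',rect(q));print('head',rect(h),h[:,2].mean(),len(h))
    vx,vy,x0,y0=cv2.fitLine(r[:,:2].astype(np.float32),cv2.DIST_HUBER,0,.005,.01).ravel();print('rod line',np.degrees(np.arctan2(vy,vx)),x0,y0)
    return s
E
python3 - <<'E'
from barw import *
barw('w2.png');print(tgt([.5853,.338,.20],88.4))
E
```

```text
[0.58491051 0.33761583 0.19874701] 4395
all [array([678.9, 252.8]), array([227.8, 211.9]), np.float64(89.5)]
head [array([668.3, 266.2]), array([105.3, 259.6]), np.float64(60.9)] 0.022152265463939565 2767
rod line 89.102196 0.5816846 0.23924468
(array([ 0.0005,  0.0005, -0.0017, -0.0003]), 'yaw now 88.34')
```

View pics/w2.png

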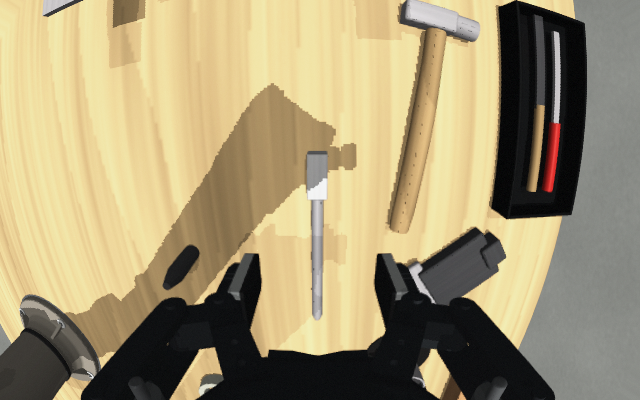

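The wrist view shows the bar head at (317,175) and its tip at (318,318), practically in line with the tool. The axe and hammer are clear on the right.

```bash
python3 - <<'E'
from h import *
f=np.load('w2.npz');W=f['W'];m=~np.isnan(W[...,0])&(abs(W[...,0]-.585)<.03)&(W[...,1]>.1)&(W[...,1]<.4)
h=W[m&(W[...,2]>.019)&(W[...,2]<.03)];print('head',rect(h),len(h),h[:,2].mean())
r=W[m&(W[...,2]>.006)&(W[...,2]<.0165)&(W[...,1]<.305)]
print('rod y',r[:,1].min(),r[:,1].max());vx,vy,x0,y0=cv2.fitLine(r[:,:2].astype(np.float32),cv2.DIST_HUBER,0,.005,.01).ravel();a=vx/vy;print(np.degrees(np.arctan2(vy,vx)),'x at .338',x0+a*(.338-y0))
print(tgt([.5853,.338,.0],88.6))
E
```

```text
head [array([584.9, 342.9]), array([49.1, 21.6]), np.float64(88.5)] 958 0.02344613573168041
rod y 0.13946289676559612 0.3049099709299222
88.17506 x at .338 0.5849154
(array([ 0.0008,  0.0012,  0.3983, -0.0014]), 'yaw now 88.34')
```

Request:
move_arm(commands=[[0.006, 0.0, 0.08, 0, -0.4], [0.006, 0.0, 0.16, 0, -0.4], [0.006, 0.0, 0.24, 0, -0.4], [0.006, 0.0, 0.31, 0, -0.4], [0.006, 0.0, 0.35, 0, -0.4], [0.006, 0.0, 0.375, 0, -0.4], [0.006, 0.0, 0.39, 0, -0.4], [0.006, 0.0, 0.39, 0, -0.4], [0.006, 0.0, 0.39, 0, -0.4]], newtons=120)

```text
clock: 9.7
tcp_pos: [0.5865, 0.3418, 0.0067]
tool_rot: [0.717, 0.697, 0.001, 0.0]
ft_force: [0.3, -0.3, 0.5]
grip_width: 0.0595
grip_force: 0.0
```

```bash
python3 - <<'E'
from h import *
s=ctrl.get_state();print(s['tcp_pos'],s['ft_force'],tgt([.585,.341,.003],88.4))
E
```

```text
[0.58647162 0.34180405 0.00672188] [ 0.25164291 -0.31820052  0.52665113] (array([-0.0017, -0.0029,  0.0074, -0.0001]), 'yaw now 88.39')
```

Request:
move_arm(commands=[[-0.0015, -0.003, 0.005, 0, -0.4], [-0.0015, -0.003, 0.006, 0, -0.4], [-0.0015, -0.003, 0.006, 0, 1], [-0.0015, -0.003, 0.006, 0, 1], [-0.0015, -0.003, 0.006, 0, 1], [-0.0015, -0.003, 0.006, 0, 1], [-0.0015, -0.003, 0.006, 0, 1], [-0.0015, -0.003, 0.006, 0, 1], [-0.0015, -0.003, 0.006, 0, 1], [-0.0015, -0.003, 0.006, 0, 1]])

```text
clock: 10.7
tcp_pos: [0.5843, 0.3405, 0.003]
tool_rot: [0.717, 0.697, 0.0, 0.0]
ft_force: [-1.8, -1.8, 5.7]
grip_width: 0.0194
grip_force: 117.8
```

```bash
python3 - <<'E'
from h import *
s=ctrl.get_state();print(tgt([.5263,.262,.071],96.4))
E
```

```text
(array([-0.1602, -0.1114, -0.1361, -0.0445]), 'yaw now 88.39')
```

Request:
move_arm(commands=[[0, 0, -0.03, 0, 1], [0, 0, -0.07, 0, 1], [0, 0, -0.11, 0, 1], [0, 0, -0.136, 0, 1], [0, -0.03, -0.136, -0.02, 1], [0, -0.07, -0.136, -0.0445, 1], [0, -0.111, -0.136, -0.0445, 1], [0, -0.111, -0.136, -0.0445, 1], [0, -0.111, -0.136, -0.0445, 1]])

```text
clock: 11.6
tcp_pos: [0.5288, 0.3421, 0.0712]
tool_rot: [0.666, 0.746, 0.0, 0.0]
ft_force: [0.1, 0.7, -3.1]
grip_width: 0.0191
grip_force: 117.9
```

```bash
python3 - <<'E'
from h import *
from meas import rigfit
s=ctrl.get_state();print(s['tcp_pos'],s['ft_force'],s['grip_width'],tgt([.5263,.262,.071],96.4))
for n,b in (('scene',(360,470,200,310)),('side',(270,330,110,215))):
    im,d=snap(n,n+'3.png');W=world(n,d);np.savez(n+'3.npz',im=im,d=d,W=W)
    m=(d>0)&(W[...,2]>.055)&(W[...,2]<.12)&(W[...,1]>.07)&(W[...,1]<.31)&(abs(W[...,0]-.53)<.06)
    q=W[m];c=im[m]
    for lo in np.arange(.08,.30,.02):
        k=q[(q[:,1]>lo)&(q[:,1]<lo+.02)]
        if len(k): print(n,lo.round(2),len(k),'x',k[:,0].min().round(4),np.median(k[:,0]).round(4),k[:,0].max().round(4),'z',np.percentile(k[:,2],[5,50,95]).round(4))
    f=np.array([318,400])
    rigfit(n,W,d,(285,356,162,226) if n=='scene' else (286,346,185,258))
E
```

```text
[0.52879214 0.34213695 0.0711815 ] [ 0.07168046  0.68383034 -3.08386756] 0.019140265305092836 (array([-0.1587, -0.023 ,  0.0003,  0.0003]), 'yaw now 96.45')
scene 0.14 40 x 0.5464 0.555 0.5604 z [0.0745 0.0791 0.0822]
scene 0.16 50 x 0.5435 0.5522 0.5578 z [0.0757 0.0797 0.0828]
scene 0.18 49 x 0.5412 0.5504 0.5547 z [0.0734 0.079  0.0823]
scene 0.2 51 x 0.5381 0.5483 0.5529 z [0.0712 0.0793 0.0825]
scene 0.22 51 x 0.5357 0.5455 0.55 z [0.0734 0.0791 0.0826]
scene 0.24 49 x 0.535 0.5433 0.5477 z [0.074  0.0797 0.0825]
scene 0.26 53 x 0.5313 0.5416 0.5472 z [0.0746 0.08   0.0829]
scene 0.28 55 x 0.5295 0.5398 0.5442 z [0.0726 0.079  0.0843]
scene rig c [ 0.5594 -0.0358] axis deg -83.2 L 0.1115 [array([566. , -91.2]), array([63.1, 19.8]), np.float64(4.1)] [array([552.8,  19.5]), array([62.6, 18.4]), np.float64(5.8)] 159 157
side 0.14 30 x 0.5451 0.5507 0.5572 z [0.0728 0.0781 0.0818]
side 0.16 19 x 0.5421 0.5472 0.555 z [0.0748 0.0796 0.0816]
side 0.18 20 x 0.5411 0.5453 0.5537 z [0.0742 0.0795 0.082 ]
side 0.2 21 x 0.5383 0.5435 0.5508 z [0.0745 0.0795 0.0831]
side 0.22 20 x 0.5362 0.5406 0.5492 z [0.0755 0.0804 0.082 ]
side 0.24 17 x 0.5337 0.5394 0.5474 z [0.0764 0.0793 0.082 ]
side 0.26 19 x 0.532 0.5362 0.5456 z [0.0744 0.08   0.0828]
side 0.28 18 x 0.53 0.5339 0.541 z [0.0744 0.0803 0.0829]
side rig c [ 0.5575 -0.0358] axis deg -84.85 L 0.1114 [array([562.5, -91.3]), array([56.3, 21.1]), np.float64(4.9)] [array([552.5,  19.7]), array([60.4, 21.1]), np.float64(5.6)] 165 133
```

Request:
move_arm(commands=[[-0.04, -0.0275, 0, 0, 1], [-0.08, -0.0275, 0, 0, 1], [-0.12, -0.0275, 0, 0, 1], [-0.15, -0.0275, 0, 0, 1], [-0.17, -0.0275, 0, 0, 1], [-0.17, -0.0275, 0, 0, 1], [-0.17, -0.0275, 0, 0, 1]])

```text
clock: 12.4
tcp_pos: [0.5246, 0.2567, 0.0705]
tool_rot: [0.666, 0.746, 0.001, -0.0]
ft_force: [-0.5, 0.3, -3.3]
grip_width: 0.0196
grip_force: 118.0
```

```bash
python3 - <<'E'
from h import *
s=ctrl.get_state();print(s['tcp_pos'],s['ft_force'],s['grip_width'],tgt([.5263,.262,.071],96.4))
for n in ('scene','side'):
    im,d=snap(n,n+'4.png');W=world(n,d);np.savez(n+'4.npz',im=im,d=d,W=W)
    m=(d>0)&(W[...,2]>.06)&(W[...,2]<.09)&(W[...,1]>.04)&(W[...,1]<.22)&(abs(W[...,0]-.53)<.06)
    q=W[m]
    for lo in np.arange(.06,.22,.02):
        k=q[(q[:,1]>lo)&(q[:,1]<lo+.02)]
        if len(k)>5: print(n,lo.round(2),len(k),'x',(k[:,0].min()+k[:,0].max())/2,'z',np.percentile(k[:,2],95).round(4), 'tip y',q[:,1].min())
    b=(285,395,160,250) if n=='scene' else (270,350,140,260)
    c=im[b[2]:b[3],b[0]:b[1],::-1];cv2.imwrite('pics/%s4c.png'%n,cv2.resize(c,None,fx=5,fy=5,interpolation=cv2.INTER_CUBIC))
a=cv2.imread('pics/scene4c.png');b=cv2.imread('pics/side4c.png');h=450
a=cv2.resize(a,(390,450*0+319));b=cv2.resize(b,(400,600))
o=np.zeros((600,790,3),np.uint8);o[:319,:390]=a;o[:,390:790]=b;cv2.imwrite('pics/both4.png',o)
E
```

```text
[0.52461776 0.25674349 0.07052652] [-0.4969526   0.28567089 -3.27100458] 0.01964651381142919 (array([ 0.0101,  0.0045, -0.0009,  0.0001]), 'yaw now 96.42')
scene 0.06 45 x 0.547466266738297 z 0.083 tip y 0.05571152412170649
scene 0.08 43 x 0.5457718029721881 z 0.082 tip y 0.05571152412170649
scene 0.1 46 x 0.5430053748447116 z 0.0819 tip y 0.05571152412170649
scene 0.12 47 x 0.5418454709663446 z 0.0814 tip y 0.05571152412170649
scene 0.14 46 x 0.5401158073470742 z 0.0811 tip y 0.05571152412170649
scene 0.16 49 x 0.5367980367239386 z 0.0826 tip y 0.05571152412170649
scene 0.18 48 x 0.5352342200663299 z 0.0831 tip y 0.05571152412170649
scene 0.2 50 x 0.5321423853057416 z 0.0817 tip y 0.05571152412170649
side 0.06 28 x 0.5463731246351238 z 0.0814 tip y 0.058335922593058524
side 0.08 27 x 0.5441255016197178 z 0.0808 tip y 0.058335922593058524
side 0.1 24 x 0.5415840362282041 z 0.0816 tip y 0.058335922593058524
side 0.12 22 x 0.539284402649568 z 0.0818 tip y 0.058335922593058524
side 0.14 22 x 0.5370891551374972 z 0.0823 tip y 0.058335922593058524
side 0.16 22 x 0.5356508144252535 z 0.0813 tip y 0.058335922593058524
side 0.18 22 x 0.5332189533125906 z 0.0816 tip y 0.058335922593058524
side 0.2 17 x 0.530677673389403 z 0.082 tip y 0.058335922593058524
```

View pics/both4.png

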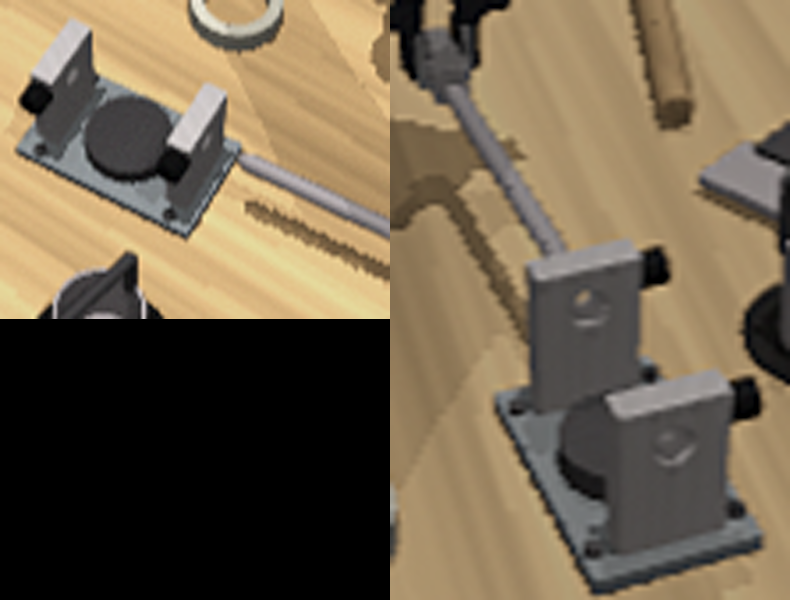

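The left pane (scene) shows the rod aimed at the entry bracket. The right pane (side) shows the bores at (590,307) and (676,445), which are full-image (310,201.4) and (327.2,229). I'll check both against the axis.

```bash
python3 - <<'E'
from h import *
f=np.load('side4.npz');im=f['im']
c=ctrl.calibration('side');K=np.array(c['K']);R=np.array(c['R']);t=np.array(c['t']);o=-R.T@t
a=np.array([.112,-.9937,0]);C=np.array([.559,-.036,0])
for u,v,s in ((310,201.4,-.047),(327.2,229,.065)):
    r=R.T@np.array([(u-K[0,2])/K[0,0],(v-K[1,2])/K[1,1],1]);p0=C+a*s
    k=((p0-o)@a)/(r@a);p=o+r*k;print(p.round(4),'axis x there',(C+a*s)[:2].round(4))
g=cv2.cvtColor(im,cv2.COLOR_RGB2GRAY);print(g[194:208,302:320]);print(g[222:236,319:336])
E
```

```text
[0.5517 0.0105 0.0755] axis x there [0.5537 0.0107]
[ 0.5632 -0.1009  0.0752] axis x there [ 0.5663 -0.1006]
[[157 161 162 152 134 116  96  83  81  79  75  68  64  70  77  78  81  75]
 [124 117  97  81  74  73  73  71  73  75  77  76  76  76  77  79  80  74]
 [ 77  79  73  70  69  70  76  75  77  77  78  77  77  77  77  77  81  72]
 [ 74  76  76  76  75  75  72  72  75  79  78  77  76  76  77  78  79  67]
 [ 76  78  76  75  75  72 102 107  74  65  69  75  76  77  77  77  77  83]
 [ 77  78  78  75  73 103 134 121  82  69  66  70  75  77  78  77  76  80]
 [ 77  78  77  75  77 106 118  94  77  74  70  70  73  76  77  77  75  79]
 [ 77  77  77  72  73  82  84  80  79  77  87  87  76  76  77  78  75  81]
 [ 77  77  77  72  69  71  77  78  79  80  82  80  75  76  77  78  75  81]
 [ 76  77  77  76  75  70  71  74  80  87  94  87  75  76  77  77  75  82]
 [ 77  77  76  75  85 111 128 135 126 111  96  76  75  77  77  77  75  80]
 [ 76  77  76  75  75  86  94  89  82  80  79  76  76  77  77  77  75  80]
 [ 76  78  76  74  76  76  75  69  69  73  77  75  76  77  78  76  74  80]
 [ 76  78  76  7
[... 354 characters left out ...]
 77  75  75  81  89  84  76  71  63  64  75  76  77  77  77]
 [ 77  77  77  75  80  96 103  93  78  74  69  67  71  76  76  78  77]
 [ 77  78  77  72  80  86  85  81  78  77  76  78  79  76  77  78  76]
 [ 76  77  77  71  69  76  80  79  78  77  93 100  81  76  76  77  77]
 [ 77  78  76  74  69  70  76  76  78 110 123  96  74  76  77  78  76]
 [ 77  77  75  78  91  88  73  76 116 130  99  74  74  76  77  77  77]
 [ 77  77  77  74  83 105 116 110 112 101  76  75  75  77  77  77  76]
 [ 76  77  76  75  73  75  80  74  76  77  75  75  75  76  77  77  77]
 [ 77  77  75  75  75  75  70  66  72  77  77  76  76  77  78  77  77]
 [ 77  77  76  76  76  77  74  73  77  78  77  76  76  78  79  77  77]]
```

Request:
move_arm(commands=[[0, -0.0015, -0.001, 0, 1], [-0.02, -0.0015, -0.001, 0, 1], [-0.04, -0.0015, -0.001, 0, 1], [-0.055, -0.0015, -0.001, 0, 1], [-0.07, -0.0015, -0.001, 0, 1], [-0.085, -0.0015, -0.001, 0, 1], [-0.1, -0.0015, -0.001, 0, 1], [-0.1, -0.0015, -0.001, 0, 1]])

```text
clock: 13.3
tcp_pos: [0.5296, 0.2043, 0.0707]
tool_rot: [0.667, 0.745, -0.0, 0.0]
ft_force: [0.3, -0.4, -2.9]
grip_width: 0.019
grip_force: 118.0
```

Request:
move_arm(commands=[[-0.02, 0, 0, 0, 1], [-0.045, 0, 0, 0, 1], [-0.07, 0, 0, 0, 1], [-0.095, 0, 0, 0, 1], [-0.12, 0, 0, 0, 1], [-0.145, 0, 0, 0, 1], [-0.15, 0, 0, 0, 1], [-0.15, 0, 0, 0, 1]])

```text
clock: 14.1
tcp_pos: [0.5378, 0.1309, 0.0708]
tool_rot: [0.667, 0.745, -0.0, 0.0]
ft_force: [0.1, 0.4, -3.2]
grip_width: 0.0194
grip_force: 118.0
```

```bash
python3 - <<'E'
from h import *
s=ctrl.get_state();print(s['tcp_pos'],s['ft_force'],s['moment'],s['grip_width'],tgt([.5495,.0534,.071],96.4))
for n in ('scene','side'):
    im,d=snap(n,n+'5.png');W=world(n,d);np.savez(n+'5.npz',im=im,d=d,W=W)
    m=(d>0)&(W[...,2]>.062)&(W[...,2]<.09)&(W[...,1]>-.08)&(W[...,1]<.12)&(abs(W[...,0]-.55)<.04)
    q=W[m]
    for lo in np.arange(-.08,.12,.01):
        k=q[(q[:,1]>lo)&(q[:,1]<lo+.01)]
        if len(k)>5: print(n,lo.round(2),len(k),'x',k[:,0].min().round(4),k[:,0].max().round(4),'z',np.percentile(k[:,2],95).round(4))
E
```

```text
[0.53779217 0.13090064 0.07079203] [ 0.06426855  0.36705223 -3.1674502 ] [ 0.16158828 -0.01851851  0.01890113] 0.01935414076426842 (array([-0.1566,  0.0062, -0.0004, -0.0003]), 'yaw now 96.34')
scene -0.07 14 x 0.5596 0.5671 z 0.0834
scene -0.06 20 x 0.5541 0.568 z 0.0824
scene -0.05 20 x 0.5536 0.5659 z 0.0816
scene -0.04 20 x 0.5525 0.5651 z 0.0839
scene -0.03 20 x 0.5518 0.5648 z 0.0824
scene -0.02 20 x 0.5513 0.5626 z 0.0824
scene -0.01 21 x 0.5466 0.5617 z 0.0833
scene -0.0 11 x 0.5483 0.5603 z 0.08
scene 0.02 41 x 0.5226 0.583 z 0.0891
scene 0.03 35 x 0.5453 0.589 z 0.0883
scene 0.04 22 x 0.5419 0.5569 z 0.0818
scene 0.05 21 x 0.5408 0.5563 z 0.0828
scene 0.06 25 x 0.5406 0.5535 z 0.0831
scene 0.07 23 x 0.5402 0.5532 z 0.0837
scene 0.08 22 x 0.5387 0.5524 z 0.083
scene 0.09 21 x 0.5399 0.5506 z 0.0819
scene 0.1 12 x 0.5397 0.5489 z 0.0893
side -0.06 14 x 0.5526 0.5653 z 0.0814
side -0.05 17 x 0.5522 0.565 z 0.0813
side -0.04 16 x 0.5502 0.5632 z 0.082
side -0.03 17 x 0.5496 0.5617 z 0.0819
side -0.02 15 x 0.548 0.5616 z 0.082
side -0.01 16 x 0.5478 0.5596 z 0.082
side -0.0 60 x 0.525 0.5586 z 0.0884
side 0.01 129 x 0.5236 0.5898 z 0.089
side 0.02 9 x 0.5227 0.5234 z 0.0863
side 0.05 7 x 0.5406 0.5509 z 0.0826
side 0.06 10 x 0.5403 0.5495 z 0.0833
side 0.07 12 x 0.5385 0.5517 z 0.0829
side 0.08 14 x 0.5367 0.5491 z 0.0824
side 0.09 15 x 0.5365 0.5504 z 0.083
side 0.1 35 x 0.5307 0.5505 z 0.0891
side 0.11 16 x 0.5248 0.5558 z 0.0879
```

Request:
move_arm(commands=[[-0.015, 0, 0, 0, 1], [-0.03, 0, 0, 0, 1], [-0.045, 0, 0, 0, 1], [-0.06, 0, 0, 0, 1], [-0.07, 0, 0, 0, 1], [-0.07, 0, 0, 0, 1]])

```text
clock: 14.8
tcp_pos: [0.5417, 0.0954, 0.0707]
tool_rot: [0.667, 0.745, -0.0, 0.0]
ft_force: [-0.5, -0.3, -3.0]
grip_width: 0.0195
grip_force: 118.0
```

Request:
move_arm(commands=[[-0.02, 0, 0, 0, 1], [-0.04, 0, 0, 0, 1], [-0.06, 0, 0, 0, 1], [-0.072, 0, 0, 0, 1], [-0.076, 0, 0, 0, 1], [-0.078, 0, 0, 0, 1], [-0.08, 0, 0, 0, 1]])

```text
clock: 15.5
tcp_pos: [0.546, 0.0575, 0.0709]
tool_rot: [0.666, 0.746, 0.0, -0.0]
ft_force: [-1.1, 0.0, -4.3]
grip_width: 0.0196
grip_force: 118.0
```

Request:
move_arm(commands=[[-0.004, 0, 0, 0, 1], [-0.006, 0, 0, 0, 1], [-0.008, 0, 0, 0, 1], [-0.01, 0, 0, 0, 1]])

```text
clock: 15.9
tcp_pos: [0.5464, 0.0536, 0.0708]
tool_rot: [0.666, 0.746, 0.001, -0.001]
ft_force: [-0.9, 5.4, -4.1]
grip_width: 0.0198
grip_force: 117.9
```

Request:
move_arm(commands=[[-0.002, 0, 0, 0, 1], [-0.003, 0, 0, 0, 1], [-0.003, 0, 0, 0, 1]])

```text
clock: 16.2
tcp_pos: [0.5464, 0.0536, 0.0709]
tool_rot: [0.666, 0.746, 0.001, -0.001]
ft_force: [-2.3, 7.3, -4.0]
grip_width: 0.0192
grip_force: 117.8
```

Request:
move_arm(commands=[[-0.002, 0, 0.001, 0, 0.2], [-0.002, 0, 0.001, 0, 0], [-0.002, 0, 0.001, 0, -0.2], [-0.002, 0, 0.001, 0, -0.4], [-0.002, 0, 0.001, 0, -0.4], [-0.002, 0, -0.06, 0, -0.4], [-0.002, 0, -0.14, 0, -0.4], [-0.002, 0, -0.23, 0, -0.4], [-0.002, 0, -0.3, 0, -0.4], [0.1, 0.05, -0.3, 0, -0.4], [0.14, 0.1, -0.3, 0, -0.4], [0.14, 0.1, -0.3, 0, -0.4]])

```text
clock: 17.4
tcp_pos: [0.5903, 0.131, 0.2218]
tool_rot: [0.665, 0.747, 0.002, -0.0]
ft_force: [0.0, 1.2, -1.1]
grip_width: 0.0597
grip_force: 0.0
```

```bash
python3 - <<'E'
from h import *
s,im,d,W=wsnap('w6.png')
ims,d=snap('side','side6.png');ims2,d2=snap('scene')
o=np.zeros((600,640,3),np.uint8);o[:400]=im;o[400:,:320]=cv2.resize(ims[150:270,250:442],(320,200));o[400:,320:]=cv2.resize(ims2[150:270,270:462],(320,200))
cv2.imwrite('pics/c6.png',o[:,:,::-1])
n=~np.isnan(W[...,0])
h=W[n&(W[...,2]>.087)&(W[...,2]<.096)&(W[...,1]>.03)&(W[...,1]<.12)&(abs(W[...,0]-.55)<.04)];print('head',rect(h),h[:,2].mean())
b=W[n&(W[...,2]>.097)&(W[...,2]<.104)&(W[...,1]>-.0)&(W[...,1]<.05)&(abs(W[...,0]-.55)<.05)];print('br',rect(b))
p=W[n&(W[...,2]>.015)&(W[...,2]<.09)&(np.hypot(W[...,0]-.419,W[...,1]-.24)<.03)];print('punch',p.mean(0),rect(p[p[:,2]>.07]) if (p[:,2]>.07).any() else '',len(p))
print(s['tcp_pos'],tgt([.419,.240,.2]))
E
```

```text
head [array([553.2,  48.6]), array([38.5, 73.1]), np.float64(39.2)] 0.09030112718688979
br [array([559.5,  22.2]), array([36.8, 20.3]), np.float64(5.1)]
punch [0.42389863 0.24215002 0.05717505] [array([419.4, 242.5]), array([16.6, 13.2]), np.float64(76.1)] 670
[0.5903276  0.13102794 0.22176446] (array([ 0.2661, -0.3107,  0.0408,  0.    ]), 'yaw now 96.41')
```

View pics/c6.png

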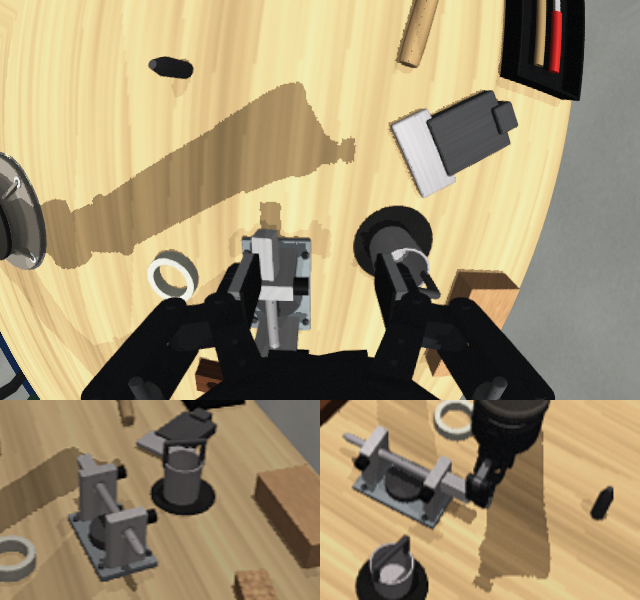

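The composite shows the bar through both brackets with its head against the entry one (lower panels), and the pot upright on the mat. Punch 2 is at wrist pixel (172,67).

Request:
move_arm(commands=[[0.266, -0.311, 0.0, 0, -0.4], [0.266, -0.311, 0.0, 0, -0.4], [0.266, -0.311, 0.0, 0, -0.4], [0.266, -0.311, 0.0, 0, -0.4], [0.266, -0.311, 0.04, 0, -0.4], [0.266, -0.311, 0.08, 0, -0.4], [0.266, -0.311, 0.08, 0, -0.4], [0.266, -0.311, 0.08, 0, -0.4]])

```text
clock: 18.35
tcp_pos: [0.4194, 0.2394, 0.1809]
tool_rot: [0.667, 0.745, -0.001, 0.0]
ft_force: [-0.3, 0.2, -0.0]
grip_width: 0.0598
grip_force: 0.0
```

```bash
cat >> h.py <<'E'
def punchw(c,fn='wp.png',z0=0.,im_out=False):
    """axis of a punch near c: top disc of taper and body"""
    s,im,d,W=wsnap(fn);n=~np.isnan(W[...,0])&(np.hypot(W[...,0]-c[0],W[...,1]-c[1])<.03)
    t=W[n&(W[...,2]>z0+.0815)&(W[...,2]<z0+.09)];b=W[n&(W[...,2]>z0+.02)&(W[...,2]<z0+.055)]
    print('tip',rect(t),len(t),'zmax',t[:,2].max(),'bodynear',b.mean(0).round(4));return s,im,W
E
python3 - <<'E'
from h import *
s,im,W=punchw([.419,.240]);print(s['tcp_pos'],tgt([.419,.240,.03]))
for n in ('scene','side'):
    i,d=snap(n);W=world(n,d);k=(d>0)&(np.hypot(W[...,0]-.419,W[...,1]-.24)<.03)&(W[...,2]>.0815)&(W[...,2]<.09);print(n,rect(W[k]),k.sum())
E
```

```text
tip [array([417.5, 243.4]), array([10.6, 10.8]), np.float64(6.5)] 144 zmax 0.08585613316256648 bodynear [0.4166 0.2515 0.0387]
[0.41935928 0.23940381 0.18090924] (array([ 0.0005, -0.0018,  0.3028,  0.    ]), 'yaw now 96.31')
scene [array([419.4, 241.4]), array([11.4,  8.2]), np.float64(21.2)] 16
side [array([418.3, 240.8]), array([13.4,  8.5]), np.float64(42.6)] 11
```

Request:
move_arm(commands=[[0.004, -0.003, 0.08, 0, -0.4], [0.004, -0.003, 0.16, 0, -0.4], [0.004, -0.003, 0.23, 0, -0.4], [0.004, -0.003, 0.28, 0, -0.4], [0.004, -0.003, 0.3, 0, -0.4], [0.004, -0.003, 0.3, 0, -0.4], [0.004, -0.003, 0.3, 0, 1], [0.004, -0.003, 0.3, 0, 1], [0.004, -0.003, 0.3, 0, 1], [0.004, -0.003, 0.3, 0, 1], [0.004, -0.003, 0.3, 0, 1], [0.004, -0.003, 0.3, 0, 1], [0.004, -0.003, 0.3, 0, 1]], newtons=60)

```text
clock: 19.8
tcp_pos: [0.4185, 0.243, 0.0322]
tool_rot: [0.667, 0.745, 0.001, 0.001]
ft_force: [-0.4, -0.5, 6.9]
grip_width: 0.0205
grip_force: 58.2
```

```bash
python3 - <<'E'
from h import *
s=ctrl.get_state();print(s['tcp_pos'],s['ft_force'],s['grip_width'],s['grip_force']);p=s['tcp_pos']
print(tgt([p[0],p[1],.17]),tgt([.5288,-.14,.17],-3.8),s['joint_positions'].round(2))
d=np.load('w1.npz');W=d['W'];im=d['im'];m=~np.isnan(W[...,0])&(W[...,2]>.036)&(W[...,2]<.045)&(abs(W[...,1]+.253)<.05)&(abs(W[...,0]-.53)<.13);print('block wrist',rect(W[m]),m.sum())
for n in ('scene','side'):
    f=np.load(n+'0.npz');W=world(n,f['d']);m=(f['d']>0)&(W[...,2]>.037)&(W[...,2]<.044)&(abs(W[...,1]+.253)<.05)&(abs(W[...,0]-.53)<.13);print(n,rect(W[m]),W[m].mean(0))
E
```

```text
[0.41851894 0.24296437 0.03220029] [-0.38945595 -0.49699143  6.91594218] 0.020509453730345677 58.23497850659351
(array([ 2.000e-04,  7.000e-04, -2.756e-01,  0.000e+00]), 'yaw now 96.40') (array([-0.7856,  0.1345, -0.2758,  0.5567]), 'yaw now 96.40') [-0.13  0.55 -0.64  2.12  0.56  0.64 -1.05]
block wrist [array([ 527.4, -250.7]), array([ 52.3, 211. ]), np.float64(86.5)] 4630
scene [array([ 529.3, -252.8]), array([ 53.2, 210.8]), np.float64(86.4)] [ 0.53326662 -0.25233686  0.03995678]
side [array([ 528.3, -252.1]), array([ 54.5, 210.4]), np.float64(86.0)] [ 0.5261674  -0.25268556  0.03975672]
```

```bash
python3 - <<'E'
from h import *
print(tgt([.6003,-.257,.17],-3.8))
E
```

```text
(array([-1.0341,  0.2505, -0.2756,  0.5567]), 'yaw now 96.40')
```

Request:
move_arm(commands=[[0, 0, -0.05, 0, 1], [0, 0, -0.13, 0, 1], [0, 0, -0.21, 0, 1], [0, 0, -0.276, 0, 1]])

```text
clock: 20.2
tcp_pos: [0.4176, 0.2426, 0.1713]
tool_rot: [0.666, 0.746, 0.001, 0.0]
ft_force: [0.5, -0.6, -0.7]
grip_width: 0.0203
grip_force: 58.9
```

Request:
move_arm(commands=[[-0.98, 0.24, 0, 0.5567, 1], [-0.98, 0.24, 0, 0.5567, 1], [-0.98, 0.24, 0, 0.5567, 1], [-0.98, 0.24, 0, 0.5567, 1], [-0.98, 0.24, 0, 0.5567, 1], [-0.98, 0.24, 0, 0.5567, 1], [-0.98, 0.24, 0, 0.5567, 1], [-0.98, 0.24, 0, 0.5567, 1], [-0.98, 0.24, 0, 0.5567, 1], [-0.98, 0.24, 0, 0.5567, 1], [-0.98, 0.24, 0, 0.5567, 1], [-0.98, 0.24, 0, 0.5567, 1], [-0.98, 0.24, 0, 0.5567, 1], [-0.98, 0.24, 0, 0.5567, 1], [-0.98, 0.24, 0, 0.5567, 1]])

```text
clock: 21.7
tcp_pos: [0.5915, -0.2306, 0.1691]
tool_rot: [0.999, -0.032, 0.0, -0.0]
ft_force: [-0.2, 0.4, -1.1]
grip_width: 0.0202
grip_force: 59.0
```

```bash
python3 - <<'E'
from h import *
s,im,d,W=wsnap('w7.png');np.savez('w7.npz',im=im,d=d,W=W)
print(s['tcp_pos'],s['grip_width'],tgt([.6003,-.257,.17],-3.8))
for n in('scene','side'):
    i,d=snap(n,n+'7.png');W=world(n,d);np.savez(n+'7.npz',im=i,d=d,W=W)
E
```

```text
[ 0.59147128 -0.23055871  0.16908127] 0.020180667909429725 (array([ 0.021 ,  0.0514, -0.0019,  0.0008]), 'yaw now -3.66')
```

View pics/w7.png

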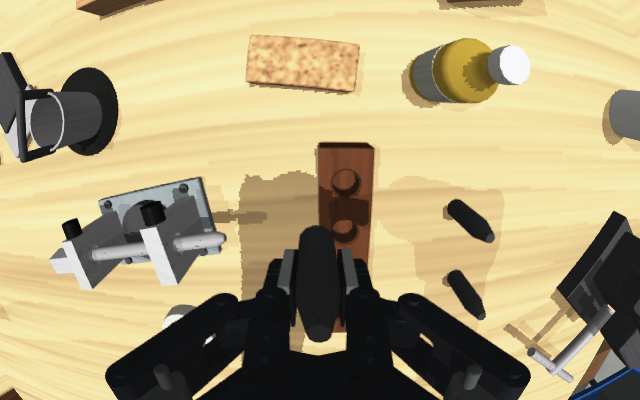

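The wrist view shows the punch held upright in the fingers, with block bores at (345,182) and (345,228). The other two punches stand at (470,220) and (466,293).

```bash
cat >> h.py <<'E'
def wray(u,v,z,s):
    K=CW['K'];x=u-K[0,2];y=v-K[1,2];r=np.hypot(x,y);th=r/K[0,0];k=np.sin(th)/r
    T=CW['T_tool_cam'];M=Ro.from_quat(s['tool_rot']).as_matrix()
    dd=M@T[:3,:3]@np.array([x*k,y*k,np.cos(th)]);o=M@T[:3,3]+s['tcp_pos'];return o+dd*(z-o[2])/dd[2]
E
python3 - <<'E'
from h import *
s=ctrl.get_state()
def holes(im,m,lab):
    # rim of each bore: dark blobs within block top
    hsv=cv2.cvtColor(im,cv2.COLOR_RGB2HSV)
    b=((hsv[...,2]<45)&m).astype(np.uint8)
    n,l,st,c=cv2.connectedComponentsWithStats(b)
    return [(c[i].round(1),st[i]) for i in range(1,n) if st[i,4]>12]
for nm in('scene','side'):
    f=np.load(nm+'0.npz');im=f['im'];W=world(nm,f['d'])
    m=np.zeros(im.shape[:2],bool); m|=(abs(W[...,0]-.528)<.1)&(abs(W[...,1]+.2525+.066*(W[...,0]-.528))<.02)
    for c,st in holes(im,m,nm): print(nm,c,st[2:],ray(nm,*c,.04).round(4),ray(nm,st[0]+st[2]/2-.5,st[1]+st[3]/2-.5,.04).round(4))
print('wrist',wray(345,182,.04,s),wray(345,229,.04,s))
# punch in hand, external
for nm in('scene','side'):
    f=np.load(nm+'7.npz');W=f['W'];t=s['tcp_pos'];m=(f['d']>0)&(W[...,2]>.137)&(W[...,2]<.165)&(np.hypot(W[...,0]-t[0],W[...,1]-t[1])<.03)
    q=W[m];print(nm,'body lower',q.min(0).round(4),q.max(0).round(4),q.mean(0).round(4),m.sum())
print(s['tcp_pos'])
E
```

```text
scene [281.8 134.4] [ 9  6 37] [ 0.4558 -0.2497  0.04  ] [ 0.4557 -0.249   0.04  ]
scene [270.4 144.5] [ 8  6 36] [ 0.5035 -0.2532  0.04  ] [ 0.5033 -0.2529  0.04  ]
scene [258.8 155.1] [ 9  6 38] [ 0.5513 -0.2558  0.04  ] [ 0.552  -0.2545  0.04  ]
scene [246.9 165.9] [ 9  6 36] [ 0.5986 -0.2586  0.04  ] [ 0.5999 -0.2571  0.04  ]
side [364.7 285.9] [12  9 68] [ 0.5992 -0.2567  0.04  ] [ 0.5987 -0.2569  0.04  ]
side [342.8 289.5] [12  8 68] [ 0.5515 -0.2535  0.04  ] [ 0.5508 -0.2533  0.04  ]
side [320.5 293.3] [12  8 65] [ 0.5037 -0.2506  0.04  ] [ 0.5036 -0.2511  0.04  ]
side [297.5 297.1] [12  7 66] [ 0.4556 -0.2474  0.04  ] [ 0.4556 -0.2471  0.04  ]
wrist [ 0.60127664 -0.25520878  0.04      ] [ 0.55486402 -0.25347329  0.04      ]
scene body lower [ 0.5834 -0.2373  0.139 ] [ 0.6045 -0.2189  0.1642] [ 0.598  -0.2245  0.151 ] 51
side body lower [ 0.5804 -0.241   0.1387] [ 0.6006 -0.2236  0.1642] [ 0.588  -0.2365  0.1506] 97
[ 0.59147892 -0.23088611  0.16897912]
```

```bash
python3 - <<'E'
from h import *
print(tgt([.599,-.2573,.085],-3.6))
E
```

```text
(array([ 0.0184,  0.0517,  0.168 , -0.0006]), 'yaw now -3.72')
```

Request:
move_arm(commands=[[0.0185, 0.052, 0.02, 0, 1], [0.0185, 0.052, 0.08, 0, 1], [0.0185, 0.052, 0.13, 0, 1], [0.0185, 0.052, 0.16, 0, 1], [0.0185, 0.052, 0.168, 0, 1], [0.0185, 0.052, 0.168, 0, 1], [0.0185, 0.052, 0.168, 0, 1]])

```text
clock: 22.55
tcp_pos: [0.6, -0.2578, 0.0861]
tool_rot: [0.999, -0.033, 0.001, 0.0]
ft_force: [-0.4, 0.8, -2.5]
grip_width: 0.0201
grip_force: 59.1
```

```bash
python3 - <<'E'
from h import *
s=ctrl.get_state();print(s['tcp_pos'],tgt([.599,-.2573,.05],-3.6))
for nm in('scene','side'):
    i,d=snap(nm,nm+'8.png');W=world(nm,d);t=s['tcp_pos'];m=(d>0)&(W[...,2]>.055)&(W[...,2]<.08)&(np.hypot(W[...,0]-t[0],W[...,1]-t[1])<.03)
    q=W[m];print(nm,q.min(0).round(4),q.max(0).round(4),m.sum())
E
```

```text
[ 0.60002735 -0.25781427  0.08614554] (array([-0.0023, -0.0009,  0.0723, -0.001 ]), 'yaw now -3.77')
scene [ 0.5936 -0.2639  0.0552] [ 0.6125 -0.2463  0.0787] 40
side [ 0.5895 -0.2689  0.0553] [ 0.6095 -0.2509  0.0798] 75
```

Request:
move_arm(commands=[[-0.0035, -0.001, 0.0, 0, 1], [-0.0035, -0.001, 0.015, 0, 1], [-0.0035, -0.001, 0.025, 0, 1], [-0.0035, -0.001, 0.035, 0, 1], [-0.0035, -0.001, 0.045, 0, 1], [-0.0035, -0.001, 0.05, 0, 1]])

```text
clock: 23.25
tcp_pos: [0.5979, -0.2571, 0.0594]
tool_rot: [0.999, -0.033, 0.001, 0.0]
ft_force: [2.0, -1.0, -0.1]
grip_width: 0.0205
grip_force: 59.2
```

Request:
move_arm(commands=[[0, 0, 0.008, 0, 1], [0, 0, 0.016, 0, 1], [0, 0, 0.022, 0, 1], [0, 0, 0.026, 0, 1], [0, 0, 0.029, 0, 1]])

```text
clock: 23.75
tcp_pos: [0.5984, -0.2571, 0.0471]
tool_rot: [0.999, -0.033, 0.001, 0.0]
ft_force: [-2.4, 2.7, 21.9]
grip_width: 0.0205
grip_force: 61.6
```

Request:
move_arm(commands=[[0, 0, 0.004, 0, 0.2], [0, 0, 0.004, 0, -0.1], [0, 0, 0.004, 0, -0.4], [0, 0, 0.004, 0, -0.4], [0, 0, -0.05, 0, -0.4], [0, 0, -0.14, 0, -0.4], [0, 0, -0.23, 0, -0.4], [-0.04, 0.13, -0.27, 0, -0.4], [-0.07, 0.26, -0.27, 0, -0.4], [-0.07, 0.26, -0.27, 0, -0.4], [-0.07, 0.26, -0.27, 0, -0.4]])

```text
clock: 24.85
tcp_pos: [0.5495, -0.3927, 0.1806]
tool_rot: [0.999, -0.038, -0.001, 0.002]
ft_force: [-0.5, -0.8, -0.3]
grip_width: 0.0596
grip_force: 0.0
```

```bash
python3 - <<'E'
from h import *
s,im,W=punchw([.555,-.385],'w9.png');print(s['tcp_pos'])
for n in ('scene','side'):
    i,d=snap(n);W=world(n,d)
    for c in ([.555,-.385],[.462,-.396]):
        k=(d>0)&(np.hypot(W[...,0]-c[0],W[...,1]-c[1])<.03)&(W[...,2]>.0815)&(W[...,2]<.09);print(n,rect(W[k]) if k.any() else 0,k.sum())
    k=(d>0)&(np.hypot(W[...,0]-.599,W[...,1]+.257)<.03)&(W[...,2]>.08);print('placed',rect(W[k]),W[k][:,2].max())
print(tgt([.555,-.385,.03],-3.6))
E
```

```text
tip [array([ 555.1, -383.6]), array([ 9.8, 10.7]), np.float64(85.4)] 148 zmax 0.08643779988598574 bodynear [ 0.5632 -0.385   0.0385]
[ 0.54947314 -0.39270373  0.18055392]
scene [array([ 557.9, -383.4]), array([11.3,  8.2]), np.float64(29.4)] 11
scene [array([ 463.6, -395.2]), array([ 9.8, 11.8]), np.float64(60.9)] 15
placed [array([ 599.8, -254.5]), array([13. , 15.1]), np.float64(40.4)] 0.10269002743110867
side [array([ 554.5, -385.3]), array([10.3, 10.7]), np.float64(3.8)] 33
side [array([ 460.7, -395.9]), array([9.7, 8.6]), np.float64(74.0)] 35Traceback (most recent call last):
  File "<stdin>", line 7, in <module>
    return umr_maximum(a, axis, None, out, keepdims, initial, where)
ValueError: zero-size array to reduction operation maximum which has no identity
```

Request:
move_arm(commands=[[0.011, -0.0175, 0.06, 0, -0.4], [0.011, -0.0175, 0.14, 0, -0.4], [0.011, -0.0175, 0.22, 0, -0.4], [0.011, -0.0175, 0.275, 0, -0.4], [0.011, -0.0175, 0.298, 0, -0.4], [0.011, -0.0175, 0.298, 0, -0.4], [0.011, -0.0175, 0.298, 0, 1], [0.011, -0.0175, 0.298, 0, 1], [0.011, -0.0175, 0.298, 0, 1], [0.011, -0.0175, 0.298, 0, 1], [0.011, -0.0175, 0.298, 0, 1], [0.011, -0.0175, 0.298, 0, 1], [0.011, -0.0175, 0.298, 0, 1]])

```text
clock: 26.3
tcp_pos: [0.5612, -0.3777, 0.0343]
tool_rot: [0.999, -0.033, 0.002, 0.001]
ft_force: [-1.7, -1.0, 8.9]
grip_width: 0.0201
grip_force: 58.9
```

```bash
python3 - <<'E'
from h import *
s=ctrl.get_state();p=s['tcp_pos'];print(p,s['ft_force'],s['grip_width'],s['grip_force'])
print(tgt([p[0],p[1],.1]),tgt([.5514,-.2543,.1],-3.6))
E
```

```text
[ 0.56116672 -0.37774629  0.03429124] [-1.71626965 -1.04464876  8.89443459] 0.02008132507039718 58.94798247842118
(array([ 0.0005,  0.0003, -0.1314,  0.    ]), 'yaw now -3.84') (array([-0.0355, -0.2447, -0.1322, -0.0013]), 'yaw now -3.84')
```

Request:
move_arm(commands=[[0, 0, -0.05, 0, 1], [0, 0, -0.11, 0, 1], [0, 0, -0.16, 0, 1], [-0.006, -0.06, -0.16, 0, 1], [-0.012, -0.14, -0.16, 0, 1], [-0.024, -0.21, -0.15, 0, 1], [-0.024, -0.245, -0.132, 0, 1], [-0.024, -0.245, -0.132, 0, 1], [-0.024, -0.245, -0.132, 0, 1], [-0.024, -0.245, -0.132, 0, 1]])

```text
clock: 27.3
tcp_pos: [0.5561, -0.2552, 0.098]
tool_rot: [0.999, -0.034, 0.001, 0.001]
ft_force: [-0.9, 0.9, -1.5]
grip_width: 0.0203
grip_force: 58.9
```

```bash
cat > held.py <<'E'
from h import *
def held(lo,hi):
    s=ctrl.get_state();t=s['tcp_pos'];print(t,s['grip_width']);X=[];Y=[]
    for nm in('scene','side'):
        i,d=snap(nm);W=world(nm,d);m=(d>0)&(W[...,2]>lo)&(W[...,2]<hi)&(np.hypot(W[...,0]-t[0],W[...,1]-t[1])<.026)
        q=W[m];a,b=q.min(0),q.max(0);print(nm,a.round(4),b.round(4),m.sum())
        X.append((a[0]+b[0])/2);Y.append(b[1]-.011 if nm=='scene' else a[1]+.011)
    print('punch ~',np.mean(X).round(4),np.mean(Y).round(4));return np.mean(X),np.mean(Y)
E
python3 -c "
from held import *
held(.07,.092)"
```

```text
[ 0.55609227 -0.25517871  0.09802896] 0.020313340812889075
scene [ 0.5445 -0.2649  0.0702] [ 0.5626 -0.2445  0.0892] 28
side [ 0.5395 -0.2673  0.07  ] [ 0.5582 -0.2501  0.0917] 75
punch ~ 0.5512 -0.2559
```

Request:
move_arm(commands=[[0.0, -0.0025, 0.02, 0, 1], [0.0, -0.0025, 0.035, 0, 1], [0.0, -0.0025, 0.045, 0, 1], [0.0, -0.0025, 0.055, 0, 1], [0.0, -0.0025, 0.065, 0, 1], [0.0, -0.0025, 0.065, 0, 1]])

```text
clock: 28.0
tcp_pos: [0.5563, -0.2521, 0.0641]
tool_rot: [0.999, -0.033, 0.0, 0.0]
ft_force: [0.6, -1.5, -3.1]
grip_width: 0.02
grip_force: 58.9
```

Request:
move_arm(commands=[[0, 0, 0.008, 0, 1], [0, 0, 0.016, 0, 1], [0, 0, 0.024, 0, 1], [0, 0, 0.029, 0, 1], [0, 0, 0.031, 0, 1], [0, 0, 0.033, 0, 1]])

```text
clock: 28.6
tcp_pos: [0.5568, -0.2524, 0.0492]
tool_rot: [0.999, -0.033, 0.001, 0.0]
ft_force: [-0.5, -2.2, 12.5]
grip_width: 0.02
grip_force: 60.4
```

Request:
move_arm(commands=[[0, 0, 0.004, 0, 0.2], [0, 0, 0.004, 0, -0.1], [0, 0, 0.004, 0, -0.4], [0, 0, 0.004, 0, -0.4], [0, 0, -0.05, 0, -0.4], [0, 0, -0.14, 0, -0.4], [0, 0, -0.23, 0, -0.4], [-0.06, 0.1, -0.262, 0, -0.4], [-0.12, 0.2, -0.262, 0, -0.4], [-0.17, 0.298, -0.262, 0, -0.4], [-0.17, 0.298, -0.262, 0, -0.4], [-0.17, 0.298, -0.262, 0, -0.4], [-0.17, 0.298, -0.262, 0, -0.4], [-0.17, 0.298, -0.262, 0, -0.4], [-0.17, 0.298, -0.262, 0, -0.4]])

```text
clock: 30.1
tcp_pos: [0.4626, -0.3932, 0.1792]
tool_rot: [0.999, -0.032, 0.0, -0.0]
ft_force: [0.7, 0.8, -0.3]
grip_width: 0.0598
grip_force: 0.0
```

```bash
python3 - <<'E'
from h import *
s,im,W=punchw([.462,-.3955],'w10.png');print(s['tcp_pos'],np.abs(s['joint_velocities']).max())
print(tgt([.4622,-.3955,.031],-3.6))
E
```

```text
tip [array([ 461.1, -394.1]), array([10.7, 11. ]), np.float64(86.7)] 146 zmax 0.08621823698514573 bodynear [ 0.4694 -0.3944  0.0383]
[ 0.46258442 -0.39316915  0.17924558] 0.006331521103366393
(array([-0.0003,  0.0043,  0.2965, -0.0003]), 'yaw now -3.65')
```

Request:
move_arm(commands=[[-0.001, 0.003, 0.06, 0, -0.4], [-0.001, 0.003, 0.14, 0, -0.4], [-0.001, 0.003, 0.22, 0, -0.4], [-0.001, 0.003, 0.275, 0, -0.4], [-0.001, 0.003, 0.297, 0, -0.4], [-0.001, 0.003, 0.297, 0, -0.4], [-0.001, 0.003, 0.297, 0, 1], [-0.001, 0.003, 0.297, 0, 1], [-0.001, 0.003, 0.297, 0, 1], [-0.001, 0.003, 0.297, 0, 1], [-0.001, 0.003, 0.297, 0, 1], [-0.001, 0.003, 0.297, 0, 1], [-0.001, 0.003, 0.297, 0, 1]])

```text
clock: 31.45
tcp_pos: [0.4619, -0.397, 0.0326]
tool_rot: [0.999, -0.033, 0.001, 0.001]
ft_force: [-0.7, 0.3, 7.2]
grip_width: 0.0204
grip_force: 58.7
```

```bash
python3 - <<'E'
from h import *
s=ctrl.get_state();p=s['tcp_pos'];print(p,s['ft_force'],s['grip_width'],s['grip_force'])
print(tgt([.5036,-.2512,.096],-3.6),tgt([.4557,-.2482,.096],-3.6))
E
```

```text
[ 0.46194406 -0.39704663  0.03261781] [-0.69216494  0.34086857  7.23742959] 0.02036224340682299 58.70361853390932
(array([ 0.0641, -0.2964, -0.1271, -0.0011]), 'yaw now -3.80') (array([-0.0318, -0.296 , -0.1273, -0.0011]), 'yaw now -3.80')
```

Into bore 0, at (0.4557,-0.2482).

Request:
move_arm(commands=[[0, 0, -0.05, 0, 1], [0, 0, -0.11, 0, 1], [0, 0, -0.16, 0, 1], [-0.006, -0.06, -0.16, 0, 1], [-0.015, -0.14, -0.16, 0, 1], [-0.025, -0.22, -0.15, 0, 1], [-0.032, -0.296, -0.127, 0, 1], [-0.032, -0.296, -0.127, 0, 1], [-0.032, -0.296, -0.127, 0, 1], [-0.032, -0.296, -0.127, 0, 1]])

```text
clock: 32.45
tcp_pos: [0.4549, -0.2488, 0.0948]
tool_rot: [0.999, -0.034, 0.0, 0.001]
ft_force: [-1.7, -0.7, -2.4]
grip_width: 0.0201
grip_force: 59.0
```

```bash
python3 -c "
from held import *
held(.068,.09);print(tgt([.4557,-.2482,.096],-3.6))"
```

```text
[ 0.45486348 -0.24883909  0.09479806] 0.02010527407512501
scene [ 0.4493 -0.2557  0.0682] [ 0.4672 -0.2366  0.0895] 36
side [ 0.4428 -0.2594  0.0684] [ 0.4622 -0.2468  0.0894] 67
punch ~ 0.4554 -0.248
(array([ 0.0018, -0.002 , -0.0027, -0.0017]), 'yaw now -3.91')
```

Request:
move_arm(commands=[[0.001, 0, 0.02, 0, 1], [0.001, 0, 0.035, 0, 1], [0.001, 0, 0.045, 0, 1], [0.001, 0, 0.055, 0, 1], [0.001, 0, 0.065, 0, 1], [0.001, 0, 0.065, 0, 1]])

```text
clock: 33.15
tcp_pos: [0.4555, -0.2479, 0.0612]
tool_rot: [0.999, -0.033, 0.0, 0.0]
ft_force: [2.1, -1.6, -4.0]
grip_width: 0.0204
grip_force: 58.8
```

Request:
move_arm(commands=[[0, 0, 0.008, 0, 1], [0, 0, 0.016, 0, 1], [0, 0, 0.023, 0, 1], [0, 0, 0.028, 0, 1], [0, 0, 0.03, 0, 1], [0, 0, 0.032, 0, 1]])

```text
clock: 33.75
tcp_pos: [0.4561, -0.2479, 0.0474]
tool_rot: [0.999, -0.033, 0.001, 0.0]
ft_force: [-3.5, 1.3, 27.5]
grip_width: 0.0203
grip_force: 62.3
```

Request:
move_arm(commands=[[0, 0, 0.0, 0, 0.2], [0, 0, 0.0, 0, -0.1], [0, 0, 0.0, 0, -0.4], [0, 0, 0.0, 0, -0.4], [0, 0, -0.05, 0, -0.4], [0, 0, -0.14, 0, -0.4], [0, 0, -0.23, 0, -0.4], [0, 0, -0.32, 0, -0.4], [0, 0.1, -0.4, 0, -0.4], [0, 0.2, -0.4, 0, -0.4], [0, 0.3, -0.4, 0, -0.4], [0, 0.4, -0.4, 0, -0.4], [0, 0.45, -0.4, 0, -0.4], [0, 0.45, -0.4, 0, -0.4], [0, 0.45, -0.4, 0, -0.4]])

```text
clock: 35.25
tcp_pos: [0.4396, -0.4724, 0.2449]
tool_rot: [0.999, -0.034, -0.001, -0.001]
ft_force: [0.9, 0.9, -1.0]
grip_width: 0.0597
grip_force: 0.0
```

```bash
python3 - <<'E'
from h import *
I=[]
for n in ('scene','side'):
    im,d=snap(n,n+'11.png');W=world(n,d);I.append(im)
    for c in ((.599,-.257),(.5514,-.2543),(.4557,-.2482)):
        k=(d>0)&(np.hypot(W[...,0]-c[0],W[...,1]-c[1])<.025)&(W[...,2]>.09);print(n,c,rect(W[k]) if k.any() else None,W[k][:,2].max() if k.any() else 0)
    k=(d>0)&(W[...,2]>.08)&(W[...,2]<.097)&(W[...,1]>.03)&(W[...,1]<.13)&(abs(W[...,0]-.55)<.03);q=W[k];print('head',rect(q) if k.any() else 0,np.percentile(q[:,2],95) if k.any() else 0)
    k=(d>0)&(W[...,2]>.07)&(W[...,2]<.085)&(W[...,1]<-.102)&(W[...,1]>-.17)&(abs(W[...,0]-.57)<.04);q=W[k];print('tip y',q[:,1].min() if k.any() else 0,'expect',-.036-.9937*.113)
    k=(d>0)&(W[...,2]>.1)&(np.hypot(W[...,0]-.702,W[...,1]-.044)<.05);print('pot handle',rect(W[k]) if k.any() else 0,W[k][:,2].max() if k.any() else 0)
o=np.zeros((600,760,3),np.uint8);a=I[0][100:300,200:453];b=I[1][180:380,250:500];o[:300,:380]=cv2.resize(a,(380,300));o[300:,:380]=cv2.resize(b,(380,300))
o[:300,380:]=cv2.resize(I[0][160:240,285:386],(380,300));o[300:,380:]=cv2.resize(I[1][150:270,270:422],(380,300));cv2.imwrite('pics/f11.png',o[:,:,::-1])
E
```

```text
scene (0.599, -0.257) [array([ 599.5, -255.9]), array([12.4, 11.8]), np.float64(61.4)] 0.10295384674563618
scene (0.5514, -0.2543) [array([ 551.5, -251.3]), array([10.7,  9.2]), np.float64(24.1)] 0.10250087574433193
scene (0.4557, -0.2482) [array([ 457.1, -246.8]), array([12.8,  9.1]), np.float64(38.1)] 0.10171101948891577
head [array([555.1,  53.8]), array([42., 51.]), np.float64(5.9)] 0.09291974135785515
tip y -0.14985414624446267 expect -0.1482881
pot handle [array([700.8,  43.6]), array([10.1, 69.6]), np.float64(80.7)] 0.11629289825987021
side (0.599, -0.257) [array([ 597.5, -256.6]), array([ 9.6, 11.8]), np.float64(78.4)] 0.10077163079380118
side (0.5514, -0.2543) None 0
side (0.4557, -0.2482) [array([ 455.5, -248.4]), array([11.8, 11.7]), np.float64(74.6)] 0.1016410380448535
head 0 0
tip y 0 expect -0.1482881
pot handle [array([726.8,  37.1]), array([ 6.9, 15.9]), np.float64(82.9)] 0.11438894387640221
```

View pics/f11.png

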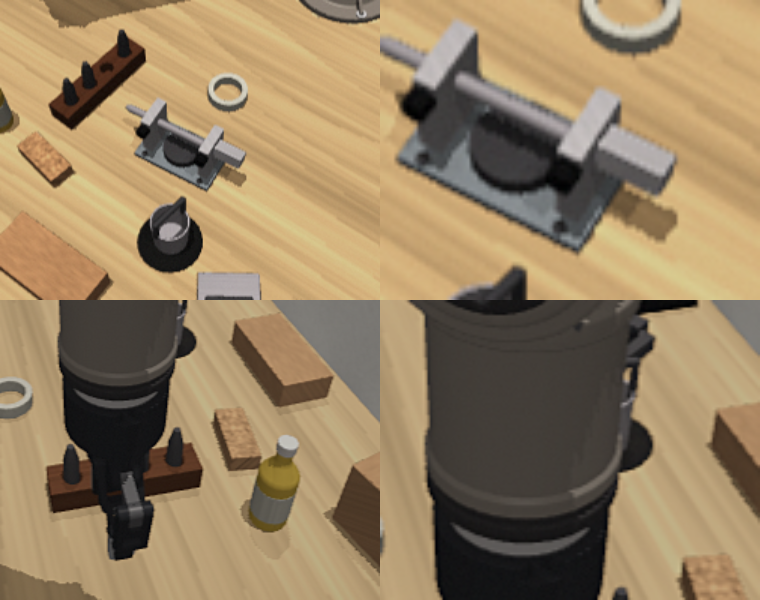

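The final view shows three punches seated in the block (tips at about 0.10 m). The bar runs through both brackets with its head flush, and the pot is upright in the middle of the mat. The work is complete, so I'm handing in.

```bash
python3 -c "
from rig import ctrl
print(ctrl.close_job())"
```

```text
the job is handed in; nothing more can be done
None
```

The job is handed in: the pot is upright on the mat, the bar is through both brackets with its head against the first, and all three punches I found on the bench stand fully home in the block.

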